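# Empty and brush out the slug cup, clear the bench offcuts

### The job

Lift the lid of the wooden scrap box open until it rests back on its stop, and leave it so; then tip the small metal slugs out of the steel cup into the box and stand the empty cup upright on the round rubber mat again, fully on it. After that take the long brush from its wooden holder, brush the inside of the standing cup with three full strokes, each down to the bottom and most of the way up, and put the brush back standing in its holder. All the square steel offcuts lying on the bench must also end up in the scrap box, and the other tools, the tin and the bottle stay where they are.

Things in the scene. Friction and masses are not known exactly. Their poses are not given: they have to be found in the camera images.
- scrapbox: fixed open wooden box, 160 (x) by 220 (y) by 70 mm high outside, walls and floor 8 mm; origin at the centre of its underside, x axis pointing to its hinge side (away from the robot), z up
- lid (a joint): plywood lid of the scrap box (160 by 220 by 8 mm, 0.25 kg), hinged along the box's far (+x) top edge, axis along the box's y: 0 shut, grows as it opens, rests on its stop at 1.9 rad, its free edge then 225 mm above the bench; swings freely, falls shut below about 1.5 rad and falls open beyond about 1.6 rad
- lid_handle (a point): grip point of the lid's round knob: the middle of its head, 28 mm in diameter and 16 mm thick on a 12 mm neck, 35 mm above the lid's upper face; with the lid shut it is 50 mm on the robot's side of the box's centre (130 mm from the hinge line) and 113 mm above the bench. Moves with the lid
- lid_hinge (a point): middle of the lid's hinge line, at the box's far top edge (70 mm above the bench); turns with the lid
- mat: round black rubber mat, 160 mm across, 3 mm thick, fixed; origin at the centre of its underside
- cup: loose steel cup, 95 mm high, flaring from 48 mm across at the foot to 69 mm at the rim outside, with a straight grey rubber grip band 66 mm across from 30 to 80 mm height; wall 3 mm, floor 4 mm, 0.22 kg; origin at the centre of its underside, z towards its mouth. At the start it stands on the mat with the slugs in it; smooth inside (they slide out when it is tipped some 15 degrees beyond level)
- brush_tip (a point): lower end of the brush, the centre of the flat end of the bristles (same point as the brush's origin)
- brush: long round brush, 210 mm, 0.07 kg, standing bristles down in its holder: stiff (rigid) bristle head 28 mm across from 0 to 70 mm, thin stem 8 mm, wooden handle 16 mm across from 115 to 210 mm; origin at the bristle end, z along the brush towards the handle
- holder: fixed square wooden holder for the brush, 56 by 56 by 80 mm high outside, open on top, walls and floor 5 mm; origin at the centre of its underside
- slug0: small round aluminium slug, 14 mm across, 18 mm long, 20 g, at the start standing in the cup (2 to 4 of the four are present); origin at the centre of one end
- slug1: small round aluminium slug, 14 mm across, 18 mm long, 20 g, at the start standing in the cup (2 to 4 of the four are present); origin at the centre of one end
- slug2: small round aluminium slug, 14 mm across, 18 mm long, 20 g, at the start standing in the cup (2 to 4 of the four are present); origin at the centre of one end
- slug3: small round aluminium slug, 14 mm across, 18 mm long, 20 g, at the start standing in the cup (2 to 4 of the four are present); origin at the centre of one end
- offcut0: offcut of square steel bar, 45 by 16 by 16 mm, 80 g, lying on the bench on the robot's side of the mat and holder (2 to 4 of the four are present); origin at the centre of its underside as built, x along its length
- offcut1: offcut of square steel bar, 45 by 16 by 16 mm, 80 g, lying on the bench on the robot's side of the mat and holder (2 to 4 of the four are present); origin at the centre of its underside as built, x along its length
- offcut2: offcut of square steel bar, 45 by 16 by 16 mm, 80 g, lying on the bench on the robot's side of the mat and holder (2 to 4 of the four are present); origin at the centre of its underside as built, x along its length
- offcut3: offcut of square steel bar, 45 by 16 by 16 mm, 80 g, lying on the bench on the robot's side of the mat and holder (2 to 4 of the four are present); origin at the centre of its underside as built, x along its length
- screwdriver: bystander, not to be moved: a screwdriver lying in front of the scrap box
- hammer: bystander, not to be moved: a hammer lying left of the scrap box
- file: bystander, not to be moved: a flat file with a wooden handle lying at the right
- tin: bystander, not to be moved: a low round tin, 60 mm across, 45 mm high, beyond the mat
- oilbottle: bystander, not to be moved: a white bottle 160 mm high standing far left
Not all that is in view belongs to the job. Several things have the shape of the cup; the one meant has the colours described above.

How it is judged:
By the outcome, as a careful person would: the job done as asked, in the order asked, and still so for the second after the job is handed in, with the robot touching nothing.
Of slug0, slug1, slug2, slug3 only 2 to 4 are there at a start; the rules pass over those that are not, and their reading is None.
Of offcut0, offcut1, offcut2, offcut3 only 2 to 4 are there at a start; the rules pass over those that are not, and their reading is None.
At some moment in a run one of offcut0, offcut1, offcut2, offcut3 may be knocked a few centimetres aside while the robot is not near it.
It also fails if it takes over 210 s, if anything falls off the work surface, if the arm or the gripper's body presses on something with over 40 N, if the wrist force passes 120 N, or if a joint passes its speed limit or range.

### The arm

A 7-joint arm with a two-finger parallel gripper is mounted at the origin on the work surface. World frame = base frame: x ahead of the robot, y to its left, z up, the work surface at z = 0. Lengths are in m, angles in rad, forces in N, time in s.
With the tool pointing down it reaches from about 0.4 to 0.75 m from the base axis. Payload 19.5 kg.
Tool frame: the origin (TCP) lies midway between the tips of the shut fingers; the grasp point (between the pads) lies 19 mm behind it; z points along the fingers, y is the line along which they close (so a half turn about z gives the same grasp; the last joint's range is limited). The gripper opens to 85 mm and grips with 20 to 120 N. Pads are 22 mm wide; open, the fingers measure 114 mm over their backs; the gripper's body (76 mm by 85 mm) begins 54 mm behind the grasp point. The pads swing forward as they close: fully open they stand 13 mm farther back than shut.
Start: joints at [1.154, 0.707, -0.028, 1.485, 0.022, 0.951, -0.075], TCP at [0.21, -0.535, 0.231] pointing down, gripper open.
Joint ranges: [-2.71, 2.71], [-0.32, 2.16], [-1.57, 1.52], [0, 2.45], [-1.46, 4.6], [0, 2.02], [-2.83, 2.83]. Speed limits (rad/s): [1.89, 1.89, 2.57, 2.57, 3.01, 3.01, 3.01].

### API

Orientations are given as a rotation vector (axis times angle).
In Python, from plant import bot gives the robot as it stands.
- The arm moves only by the shell command python3 -m jog 'ROWS' [FORCE]. ROWS is text: rows parted by semicolons, each of 7 numbers parted by spaces: the turn, a rotation vector about the tool's x, y, z in rad, then the shift along the tool's x, y, z in cm, then the finger opening in cm, from 0 to 8.54. In form: rx ry rz dx dy dz jaw; .... A call has 1 to 20 rows; each row is the pose to reach, as a shift and turn from the pose commanded when the call began, along the tool's axes at that moment; what a row does not reach only later rows make up. A row lasts 1/12 s, in which the tool goes at most 41.7 mm and 7.16 degrees, less where a joint would pass 70% of its speed; a pose out of reach is approached as far as the arm can. A call with a gripper value outside its range is refused whole. The fingers move at their own pace and stop on an object; FORCE is the grip in N (left out, the last holds). Time passes only in rows, so rows that repeat a pose let the fingers close. It gives the time, the measured TCP pose, the force, the opening and the grip force at its end, in the units of the state.
- bot.sense(): the state, without advancing time (a new reading comes with each control period).
- bot.camera(name): name is "scene" or "top" or "wrist"; returns the picture (384x512x3 uint8, red, green, blue); there is no depth.
- bot.get_calibration(name): a dict with "fx", "fy", "cx", "cy" (pixels), "camera_from_world" (4x4, takes a point from world to camera coordinates); the wrist camera has in their place "T_tool_cam" (4x4, takes a point from camera to tool coordinates, whose origin is the TCP and whose axes are the flange's). Camera axes: x right, y up, looking along -z (the intrinsics and any distortion apply to the point x, -y, -z); pixel columns grow to the right and rows downward; lengths in m; the calibration is good to about 2 mm. A picture is of the moment at which its call begins: read the wrist's pose just before it. get_calibration takes no time and is no camera call.
- bot.close_job(): hands the job in; it is judged then, once.
Trained networks look in the newest picture that a camera, given by its name, has taken for a name from the list of things; names that differ only in an ending like _2 or _b are one class to them, and where a whole thing is asked for, a point or a joint stands for the part that bears it (a point fixed in the world has none). Each returns a list of dicts, best first, with "p" (0 to 1); they miss things now and then, are a little off and sometimes report something else, mostly with a low value. They report only what shows in the picture. A call takes as long as a camera call. They do not tell look-alikes from the thing itself.
- bot.boxes_of(camera, label): "location" ([column, row] in pixels, amid what is visible of it).
The state is a dict: "clock": time; "qpos": joint angles; "qvel": joint speeds; "joint_torque": joint torques, N m; "ee_pos": TCP position; "eef_rot": TCP orientation; "wrist_force": force on the tool from outside, world axes, zero at the start; "moment": the same for the moment, N m; "grip_width": finger opening in m; "finger_force": force on a finger pad.
Only numpy, scipy, OpenCV 4.12 (cv2) and the standard library are available. Lean on these libraries where they do the work, as an engineer would, in place of code of your own. Each camera call takes 0.05 s, during which the arm holds its last target. There are 200 camera calls.

## Working session

There is one attempt and no reset: what is moved stays moved. The work goes in short steps, Python scripts to look and compute and a shell command to move; the robot and the scene stay as the last step left them, time stands still between calls to the robot, and variables do not carry over. Pictures are saved under pics/ and viewed, at most 14 in all, crops included, and the job is handed in when it is done.

```bash
ls; mkdir -p pics; cat > h.py <<'E'
import numpy as np, cv2
from scipy.spatial.transform import Rotation as R
from plant import bot
def cam(name):
    c=bot.get_calibration(name)
    if 'T_tool_cam' in c:
        s=bot.sense(); T=np.eye(4); T[:3,:3]=R.from_rotvec(s['eef_rot']).as_matrix(); T[:3,3]=s['ee_pos']
        W=T@np.array(c['T_tool_cam'])
    else: W=np.linalg.inv(np.array(c['camera_from_world']))
    return c,W
def ray(c,W,px):
    K=np.array([[c['fx'],0,c['cx']],[0,c['fy'],c['cy']],[0,0,1]])
    d=np.array(c.get('dist',c.get('distortion',np.zeros(5))),float)
    u=cv2.undistortPoints(np.array([[px]],float),K,d)[0,0]
    return W[:3,3],W[:3,:3]@np.array([u[0],-u[1],-1])
def at_z(c,W,px,z):
    o,d=ray(c,W,px); return o+d*(z-o[2])/d[2]
def proj(c,W,p):
    K=np.array([[c['fx'],0,c['cx']],[0,c['fy'],c['cy']],[0,0,1]])
    d=np.array(c.get('dist',c.get('distortion',np.zeros(5))),float)
    q=np.linalg.inv(W)@np.append(p,1); 
    return cv2.projectPoints(np.array([[q[0],-q[1],-q[2]]]),np.zeros(3),np.zeros(3),K,d)[0][0,0]
def snap(name,fn=None):
    c,W=cam(name); im=bot.camera(name)
    if fn: cv2.imwrite('pics/'+fn,cv2.cvtColor(im,cv2.COLOR_RGB2BGR))
    return im,c,W
E
python3 - <<'E'
from h import *
s=bot.sense(); print(s)
zs=dict(scrapbox=.035,lid_handle=.113,lid_hinge=.07,mat=.003,cup=.05,brush=.105,brush_tip=.0,holder=.06,offcut0=.008,slug0=.02,tin=.045,oilbottle=.1,screwdriver=.01,hammer=.01,file=.01)
for n in ['top','scene']:
    im,c,W=snap(n,n+'0.png'); print(n,list(c),W[:3,3].round(3),c['fx'])
    for k,z in zs.items():
        for b in bot.boxes_of(n,k): print(k,round(b['p'],2),np.round(b['location'],0),at_z(c,W,b['location'],z)[:2].round(3))
snap('wrist','w0.png')
E
```

```text
pics
{'clock': 0.0, 'qpos': array([ 1.15432648,  0.70709923, -0.02757557,  1.48498731,  0.02202323,
        0.95093678, -0.07551433]), 'qvel': array([-1.43611597e-04,  1.00046083e-03, -5.34069623e-04,  3.36957693e-05,
        9.60165120e-04,  3.33883518e-04, -4.27879919e-04]), 'joint_torque': array([ 8.66886767e-04, -8.83200574e+01,  1.23511914e+00, -2.36166376e+01,
        1.69268885e-02,  6.48798770e-03, -1.26769703e-05]), 'ee_pos': array([ 0.21035856, -0.53484871,  0.23083278]), 'eef_rot': array([-3.08553712e+00, -5.84994992e-01,  4.57983919e-04]), 'wrist_force': array([ 0.16392222,  0.61560226, -0.4217688 ]), 'moment': array([ 0.0710981 , -0.02640655, -0.01846131]), 'finger_force': 0.0, 'grip_width': 0.08568302151382416}
top ['fx', 'fy', 'cx', 'cy', 'camera_from_world'] [0.495 0.006 1.077] 355.7992859923396
scrapbox 0.77 [194. 192.] [0.571 0.207]
lid_handle 0.66 [197. 194.] [0.562 0.185]
lid_hinge 0.79 [192. 196.] [0.559 0.208]
mat 0.89 [286. 194.] [ 0.573 -0.065]
cup 0.83 [278. 184.] [ 0.6   -0.039]
cup 0.7 [349. 164.] [ 0.661 -0.243]
cup 0.68 [261. 271.] [0.35  0.006]
cup 0.67 
[... 989 characters left out ...]
[ 0.53 -0.25]
cup 0.46 [388. 342.] [0.575 0.496]
brush 0.73 [195. 113.] [ 0.539 -0.404]
brush_tip 0.66 [192. 117.] [ 0.494 -0.533]
brush_tip 0.24 [234. 217.] [ 0.634 -0.016]
holder 0.89 [198. 141.] [ 0.578 -0.318]
offcut0 0.58 [244. 142.] [ 0.421 -0.283]
offcut0 0.53 [296. 200.] [0.447 0.035]
offcut0 0.49 [259. 158.] [ 0.429 -0.182]
tin 0.59 [171. 196.] [ 0.762 -0.153]
oilbottle 0.92 [332. 336.] [0.685 0.431]
oilbottle 0.26 [303. 254.] [0.605 0.246]
screwdriver 0.67 [339. 213.] [0.378 0.151]
screwdriver 0.53 [304. 253.] [0.554 0.2  ]
screwdriver 0.28 [240. 192.] [ 0.569 -0.086]
hammer 0.88 [386. 342.] [0.558 0.488]
hammer 0.23 [241. 214.] [ 0.614 -0.009]
file 0.79 [215. 116.] [ 0.425 -0.473]
```

```bash
cd pics; python3 - <<'E'
import cv2
t=cv2.imread('top0.png'); cv2.imwrite('top0c.png',cv2.resize(t[100:300,80:450],None,fx=2.1,fy=2.1,interpolation=3))
E
```

```text
(no output)
```

View pics/top0c.png

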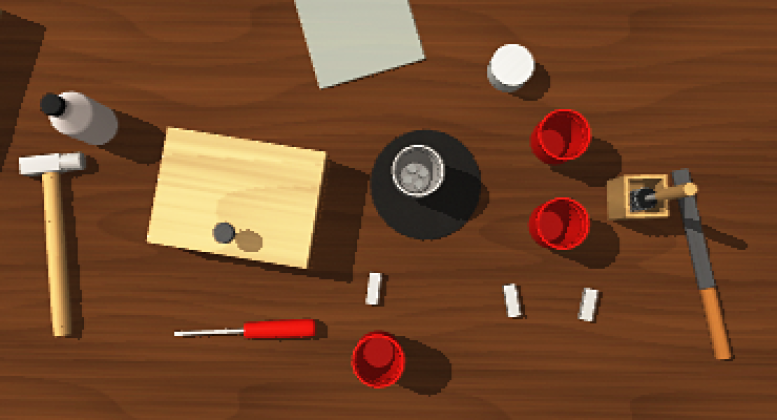

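View pics/scene0.png

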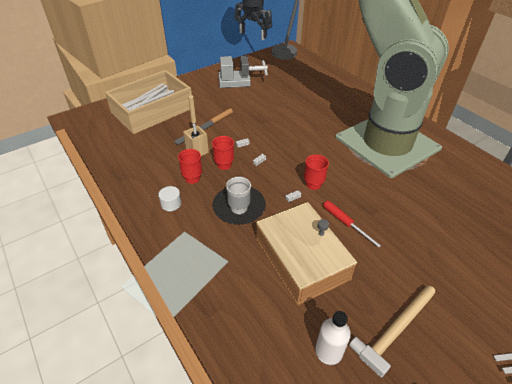

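Top view: steel cup on the mat at crop (417,170), knob (223,232), three offcuts at (374,288), (512,300), (589,303), brush leaning right in its holder (645,197), and red look-alike cups. Scene view agrees. The box is yawed a few degrees.

```bash
cat >> h.py <<'E'
def crop2(px): return [px[0]/2.1+80,px[1]/2.1+100]
def row(pos=None,Rm=None,grasp=False):
    """row for a target TCP (or grasp point) pose; prints turn(rad), shift(cm) in the tool axes now"""
    s=bot.sense(); R0=R.from_rotvec(s['eef_rot']); Rt=R0 if Rm is None else R.from_matrix(Rm)
    p=np.array(s['ee_pos']) if pos is None else np.array(pos,float)
    if grasp: p=p+Rt.as_matrix()[:,2]*.019
    print('row',(R0.inv()*Rt).as_rotvec().round(3),(R0.inv().apply(p-s['ee_pos'])*100).round(2))
def tool(zdir,ydir):
    z=np.array(zdir,float); z/=np.linalg.norm(z); y=np.array(ydir,float); y-=z*(y@z); y/=np.linalg.norm(y)
    return np.column_stack([np.cross(y,z),y,z])
def near(Rm):
    "pick of the half-turn twin nearer to the present orientation"
    R0=R.from_rotvec(bot.sense()['eef_rot']); A=[Rm,Rm@np.diag([-1,-1,1])]
    return min(A,key=lambda M:(R0.inv()*R.from_matrix(M)).magnitude())
def st():
    s=bot.sense(); print(round(s['clock'],2),s['ee_pos'].round(4),R.from_rotvec(s['eef_rot']).as_matrix().round(3).tolist(),s['wrist_force'].round(1),round(s['grip_width'],4),round(s['finger_force'],1),s['qpos'].round(2))
E
cat > top.py <<'E'
from h import *
im=cv2.cvtColor(cv2.imread('pics/top0.png'),cv2.COLOR_BGR2RGB); c,W=cam('top')
P=[at_z(c,W,crop2(p),.078)[:2] for p in [(168,127),(327,152),(308,268),(147,242)]]
P=np.array(P); print('lid',P.round(3).tolist(),'c',P.mean(0).round(4),'sides',[np.linalg.norm(P[i]-P[(i+1)%4]).round(3) for i in range(4)])
d=(P[0]-P[3]+P[1]-P[2]); e=(P[0]-P[1]+P[3]-P[2]); print('yaw',np.degrees(np.arctan2(d[1],d[0])),np.degrees(np.arctan2(-e[0],e[1])))
print('knob',at_z(c,W,crop2((223,232)),.121)[:2])
print('cup rim',at_z(c,W,crop2((417,170)),.098)[:2])
print('brush top',at_z(c,W,crop2((692,189)),.203))
H=np.array([at_z(c,W,crop2(p),.08)[:2] for p in [(624,174),(665,174),(667,217),(627,219)]]); print('holder',H.round(3).tolist(),H.mean(0))
# mat: dark ; offcuts: bright small blobs
g=im.astype(int); m=((g.min(2)>140)&(g.max(2)-g.min(2)<60)).astype(np.uint8)
cnt,_=cv2.findContours(m,0,2)
for k in cnt:
    a=cv2.contourArea(k)
    if 30<a<400:
        r=cv2.minAreaRect(k); b=cv2.boxPoints(r); B=np.array([at_z(c,W,p,.016)[:2] for p in b])
        L=B[1]-B[0],B[2]-B[1]; l=max(L,key=np.linalg.norm)
        print('blob',np.round(r[0]),a,'c',B.mean(0).round(3),'len',[np.linalg.norm(x).round(3) for x in L],'ang',np.degrees(np.arctan2(l[1],l[0])).round(0))
m=(g.max(2)<45).astype(np.uint8)
n,l,s,ce=cv2.connectedComponentsWithStats(m)
for i in range(1,n):
    if s[i][4]>300: print('dark',s[i],ce[i].round(1),at_z(c,W,(s[i][0]+s[i][2]/2-.5,s[i][1]+s[i][3]/2-.5),.003)[:2])
E
python3 top.py
```

```text
lid [[0.658, 0.3], [0.627, 0.083], [0.471, 0.105], [0.501, 0.323]] c [0.5643 0.2028] sides [np.float64(0.219), np.float64(0.158), np.float64(0.22), np.float64(0.158)]
yaw -8.035843413441583 -7.984220975114091
knob [0.51582551 0.21128929]
cup rim [ 0.60271177 -0.0374252 ]
brush top [ 0.57445105 -0.35217983  0.203     ]
holder [[0.604, -0.313], [0.605, -0.367], [0.548, -0.369], [0.544, -0.317]] [ 0.5753027  -0.34177166]
blob [264. 366.] 42.0 c [ 0.074 -0.007] len [np.float64(0.181), np.float64(0.051)] ang -83.0
blob [474. 362.] 61.5 c [ 0.101 -0.607] len [np.float64(0.021), np.float64(0.066)] ang -126.0
blob [490. 351.] 54.5 c [ 0.134 -0.651] len [np.float64(0.038), np.float64(0.018)] ang -28.0
blob [506. 315.] 127.5 c [ 0.236 -0.699] len [np.float64(0.028), np.float64(0.056)] ang 178.0
blob [ 45. 260.] 50.5 c [0.361 0.653] len [np.float64(0.061), np.float64(0.011)] ang -29.0
blob [ 36. 255.] 51.0 c [0.377 0.682] len [np.float64(0.058), np.float64(0.019)] ang -20.0
blob [360. 245.] 66.0 c [ 0.428 -0.283] len [np.float64(0.044), np.float64(0.016)] ang -11.0
blob [323. 243.] 61.5 c [ 0.4
[... 179 characters left out ...]
 [0.614 0.49 ] len [np.float64(0.087), np.float64(0.024)] ang -83.0
blob [109. 159.] 46.0 c [0.67  0.475] len [np.float64(0.017), np.float64(0.04)] ang -133.0
blob [114. 146.] 32.5 c [0.71 0.46] len [np.float64(0.04), np.float64(0.012)] ang -89.0
blob [323. 130.] 297.5 c [ 0.768 -0.174] len [np.float64(0.06), np.float64(0.059)] ang -26.0
blob [ 43. 138.] 294.5 c [0.733 0.681] len [np.float64(0.204), np.float64(0.026)] ang -14.0
dark [ 14  22  13  50 487] [19.9 48.4] [1.02743648 0.78303343]
dark [ 257  162   52   52 1616] [283.7 189.8] [ 0.59346567 -0.05384199]
dark [480 359  32  25 407] [495.8 370.2] [ 0.07380693 -0.67361139]
dark [240 362  49  22 361] [271.8 373.9] [ 0.04997656 -0.00751495]
```

```bash
cat >> h.py <<'E'
yb=np.array([.139,.990,0]); xb=np.array([.990,-.139,0]); BC=np.array([.5645,.203,0])
E
python3 - <<'E'
from h import *
Rm=near(tool([0,0,-1],yb))
row([.515,.210,.22],Rm); row([.515,.210,.113],Rm,True)
E
```

```text
row [-0.    -0.     0.514] [ 55.61 -58.19   1.14]
row [-0.    -0.     0.514] [ 55.61 -58.19  13.74]
```

```bash
python3 -m jog '0 0 0.25 30 -29 1.1 5;0 0 0.25 30 -29 1.1 5;0 0 0.25 30 -29 1.1 5;0 0 0.25 30 -29 1.1 5;0 0 0.25 30 -29 1.1 5;0 0 0.25 30 -29 1.1 5;0 0 0.514 55.6 -58.2 1.1 5;0 0 0.514 55.6 -58.2 1.1 5;0 0 0.514 55.6 -58.2 1.1 5;0 0 0.514 55.6 -58.2 1.1 5;0 0 0.514 55.6 -58.2 1.1 5;0 0 0.514 55.6 -58.2 1.1 5;0 0 0.514 55.6 -58.2 1.1 5;0 0 0.514 55.6 -58.2 1.1 5;0 0 0.514 55.6 -58.2 1.1 5;0 0 0.514 55.6 -58.2 1.1 5;0 0 0.514 55.6 -58.2 1.1 5;0 0 0.514 55.6 -58.2 1.1 5;0 0 0.514 55.6 -58.2 1.1 5;0 0 0.514 55.6 -58.2 1.1 5'
python3 - <<'E'
from h import *
st()
im,c,W=snap('wrist','w1.png')
for k in ['lid_handle']:
    for b in bot.boxes_of('wrist',k): print(k,b['p'],b['location'],at_z(c,W,b['location'],.113))
Rm=near(tool([0,0,-1],yb))
row([.515,.210,.22],Rm); row([.515,.210,.113],Rm,True)
E
```

```text
clock: 3.32
ee_pos: [0.5151, 0.2146, 0.2201]
eef_rot: [-3.133, 0.213, 0.0]
wrist_force: [0.3, -0.9, -0.6]
grip_width: 0.05
finger_force: 0.0
3.32 [0.5151 0.2146 0.2201] [[0.991, -0.135, -0.0], [-0.135, -0.991, 0.001], [-0.0, -0.001, -1.0]] [ 0.3 -0.9 -0.6] 0.05 0.0 [-0.61  0.71  0.3   1.57 -0.25  0.89 -1.92]
lid_handle 0.73 [257.4, 118.3] [0.57581048 0.20639566 0.113     ]
lid_handle 0.41 [31.0, 49.3] [0.6509551  0.37239142 0.113     ]
row [-0.001  0.     0.006] [ 0.06  0.44 -0.05]
row [-0.001  0.     0.006] [ 0.07  0.46 12.55]
```

View pics/w1.png

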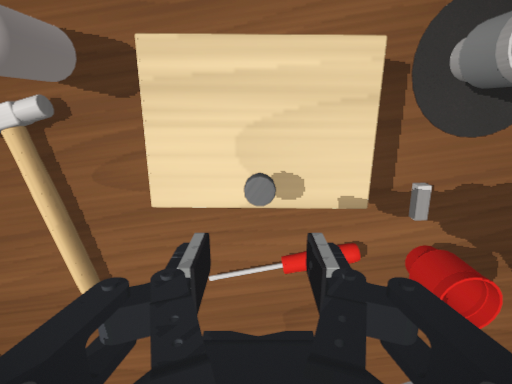

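Wrist view: knob at pixel (259,189), lid corners (137,35), (385,37), (370,208), (152,208), steel cup upper right; the tool is squared to the box.

```bash
python3 - <<'E'
from h import *
c,W=cam('wrist')
print(at_z(c,W,(259.5,189),.119))
P=np.array([at_z(c,W,p,.078)[:2] for p in [(137,35),(385,37),(370,208),(152,208)]]);print(P.round(3).tolist(),P.mean(0))
E
```

```text
[0.51755732 0.21253472 0.119     ]
[[0.658, 0.301], [0.627, 0.088], [0.471, 0.105], [0.501, 0.325]] [0.56428228 0.20459201]
```

```bash
python3 -m jog '0 0 0 0.1 0.35 6 5;0 0 0 0.1 0.35 6 5;0 0 0 0.1 0.35 10 5;0 0 0 0.1 0.35 12.5 5;0 0 0 0.1 0.35 12.5 5;0 0 0 0.1 0.35 12.5 2;0 0 0 0.1 0.35 12.5 2;0 0 0 0.1 0.35 12.5 2;0 0 0 0.1 0.35 12.5 2;0 0 0 0.1 0.35 12.5 2;0 0 0 0.1 0.35 12.5 2' 30
python3 -c "
from h import *
st()"
```

```text
clock: 4.33
ee_pos: [0.5166, 0.2127, 0.0983]
eef_rot: [-3.125, 0.211, -0.007]
wrist_force: [2.9, 35.9, -1.8]
grip_width: 0.0266
finger_force: 31.3
4.33 [0.5166 0.2127 0.0983] [[0.991, -0.134, 0.005], [-0.134, -0.991, 0.009], [0.004, -0.01, -1.0]] [ 2.9 35.9 -1.8] 0.0266 31.3 [-0.56  0.88  0.22  1.7  -0.32  0.59 -1.85]
```

```bash
python3 -m jog '0 0 0 0 -0.15 0.2 2;0 0 0 0 -0.3 0.4 2;0 0 0 0 -0.3 0.4 2;0 0 0 0 -0.3 0.4 2' 
python3 -c "
from h import *
st()"
```

```text
clock: 4.67
ee_pos: [0.5163, 0.2131, 0.095]
eef_rot: [-3.128, 0.214, -0.005]
wrist_force: [-8.2, 18.0, 23.8]
grip_width: 0.0265
finger_force: 32.0
4.67 [0.5163 0.2131 0.095 ] [[0.991, -0.136, 0.003], [-0.136, -0.991, 0.006], [0.002, -0.007, -1.0]] [-8.2 18.  23.8] 0.0265 32.0 [-0.56  0.89  0.22  1.7  -0.32  0.58 -1.86]
```

```bash
python3 -m jog '0 0 0 0 -0.2 -0.4 2;0 0 0 0.94 -0.3 -2.19 2;0 0 0 0.94 -0.3 -2.19 2;0 0 0 2.25 -0.3 -4.19 2;0 0 0 2.25 -0.3 -4.19 2'
python3 -c "
from h import *
st()"
```

```text
clock: 5.08
ee_pos: [0.5401, 0.2098, 0.1381]
eef_rot: [-3.131, 0.219, -0.005]
wrist_force: [-11.0, 2.7, 7.0]
grip_width: 0.0267
finger_force: 31.7
5.08 [0.5401 0.2098 0.1381] [[0.99, -0.139, 0.004], [-0.139, -0.99, 0.003], [0.003, -0.003, -1.0]] [-11.    2.7   7. ] 0.0267 31.7 [-0.55  0.85  0.26  1.59 -0.29  0.74 -1.87]
```

```bash
python3 -m jog '0 0 0 0.8 0 -0.9 2;0 0 0 1.64 0 -1.73 2;0 0 0 2.6 0 -2.5 2;0 0 0 3.56 0 -3.16 2;0 0 0 4.6 0 -3.75 2;0 0 0 5.69 0 -4.23 2;0 0 0 6.8 0 -4.6 2;0 0 0 7.97 0 -4.92 2;0 0 0 9.15 0 -5.1 2;0 0 0 10.34 0 -5.2 2;0 0 0 10.34 0 -5.2 2'
python3 -c "
from h import *
st()"
```

```text
clock: 6.0
ee_pos: [0.6429, 0.195, 0.1885]
eef_rot: [-3.132, 0.219, -0.007]
wrist_force: [-1.2, 2.8, 12.6]
grip_width: 0.0262
finger_force: 32.6
6.0 [0.6429 0.195  0.1885] [[0.99, -0.139, 0.005], [-0.139, -0.99, 0.002], [0.004, -0.002, -1.0]] [-1.2  2.8 12.6] 0.0262 32.6 [-0.45  0.93  0.29  1.14 -0.26  1.1  -1.87]
```

```bash
python3 -m jog '0 0 0 1.2 0 0.03 2;0 0 0 2.39 0 0.14 2;0 0 0 3.55 0 0.38 2;0 0 0 4.71 0 0.69 2;0 0 0 5.83 0 1.11 2;0 0 0 6.9 0 1.63 2;0 0 0 7.4 0 1.9 2;0 0 0 7.4 0 1.9 2'
python3 -c "
from h import *
st()"
```

```text
clock: 6.67
ee_pos: [0.716, 0.1845, 0.1691]
eef_rot: [-3.133, 0.219, -0.008]
wrist_force: [3.7, 2.1, 6.8]
grip_width: 0.0265
finger_force: 32.7
6.67 [0.716  0.1845 0.1691] [[0.99, -0.139, 0.005], [-0.139, -0.99, 0.001], [0.005, -0.001, -1.0]] [3.7 2.1 6.8] 0.0265 32.7 [-0.37  1.09  0.28  0.78 -0.26  1.29 -1.88]
```

```bash
python3 -m jog '0 0 0 0 0 0 5;0 0 0 0 0 0 5;0 0 0 0 0 0 5;0 0 0 0 0 0 5;0 0 0 0 0 -3 5;0 0 0 0 0 -7 5;0 0 0 0 0 -11 5;0 0 0 -4 3 -14 7;0 0 0 -8 6 -14 8.5;0 0 0 -12 9 -14 8.5;0 0 0 -16 12 -12 8.5;0 0 0 -20 16 -12 8.5;0 0 0 -20 16 -12 8.5;0 0 0 -20 16 -12 8.5'
python3 - <<'E'
from h import *
st(); im,c,W=snap('top','top1.png')
cv2.imwrite('pics/top1c.png',cv2.cvtColor(cv2.resize(im[100:300,80:450],None,fx=2.1,fy=2.1,interpolation=3),cv2.COLOR_RGB2BGR))
E
```

```text
clock: 7.83
ee_pos: [0.5194, 0.0702, 0.2887]
eef_rot: [-3.134, 0.217, -0.001]
wrist_force: [1.1, -0.5, 0.7]
grip_width: 0.0848
finger_force: 0.0
7.83 [0.5194 0.0702 0.2887] [[0.99, -0.138, 0.0], [-0.138, -0.99, 0.0], [0.0, -0.0, -1.0]] [ 1.1 -0.5  0.7] 0.0848 0.0 [-0.36  0.58  0.31  1.58 -0.2   1.01 -1.71]
```

View pics/top1c.png

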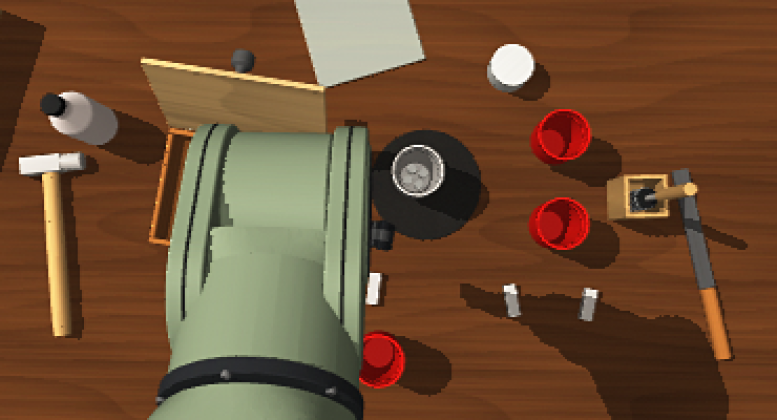

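The top view shows the lid leaning back open at crop (240,90), knob behind it; the arm hides part of the box. The cup with three slugs is unmoved. I'll fit a kinematic model to the logged states to check reach for a side grasp.

```bash
cat > kin.py <<'E'
from h import *
from scipy.optimize import least_squares
import itertools
D=[([1.15432648,.70709923,-.02757557,1.48498731,.02202323,.95093678,-.07551433],[.21035856,-.53484871,.23083278],[-3.0855,-.585,.0005]),
([-.56,.88,.22,1.70,-.32,.59,-1.85],[.5166,.2127,.0983],[-3.125,.211,-.007]),
([-.45,.93,.29,1.14,-.26,1.10,-1.87],[.6429,.195,.1885],[-3.132,.219,-.007]),
([-.37,1.09,.28,.78,-.26,1.29,-1.88],[.716,.1845,.1691],[-3.133,.219,-.008]),
([-.61,.71,.30,1.57,-.25,.89,-1.92],[.5151,.2146,.2201],[-3.133,.213,0])]
s=bot.sense(); D.append((list(s['qpos']),list(s['ee_pos']),list(s['eef_rot'])))
def fk(q,L,sg):
    h,L1,L2,L3,a1,a2=L; z=lambda a:R.from_euler('z',a); y=lambda a:R.from_euler('y',a)
    A=z(sg[0]*q[0])*y(q[1]); p=np.array([0,0,h])+A.apply([a1,0,L1])
    A=A*z(sg[1]*q[2])*y(q[3]); p=p+A.apply([a2,0,L2])
    A=A*z(sg[2]*q[4])*y(q[5]); p=p+A.apply([0,0,L3])
    return p,A*z(sg[3]*q[6])
if __name__=='__main__':
    best=None
    for sg in itertools.product([-1,1],repeat=4):
        f=lambda x:np.concatenate([np.concatenate([fk(q,x[:6],sg)[0]-p,.1*((fk(q,x[:6],sg)[1]*R.from_euler('z',x[6])).inv()*R.from_rotvec(r)).as_rotvec()]) for q,p,r in D])
        for o in (0,1.57,3.1,-1.57):
            r=least_squares(f,[.3,.35,.35,.25,0,0,o])
            if best is None or r.cost<best[0]: best=(r.cost,sg,r.x)
    print(best); np.save('kin.npy',np.concatenate([best[2],best[1]]))
E
python3 kin.py
```

```text
(np.float64(0.0018581188249239358), (-1, -1, -1, -1), array([0.56578402, 0.48715676, 0.3403454 , 0.47454537, 0.00620558,
       0.03836108, 1.57193713]))
```

```bash
python3 - <<'E'
s=open('kin.py').read()
s=s.replace("h,L1,L2,L3,a1,a2=L;","h,L1,L2,L3,a1,a2,b1,b2,b3,a3,a0,b0=L;").replace("np.array([0,0,h])+A.apply([a1,0,L1])","R.from_euler('z',sg[0]*q[0]).apply([a0,b0,h])+A.apply([a1,b1,L1])").replace("[a2,0,L2]","[a2,b2,L2]").replace("[0,0,L3]","[a3,b3,L3]").replace("x[:6]","x[:12]").replace("x[6])","x[12])").replace("[.3,.35,.35,.25,0,0,o]","[.3,.35,.35,.25,0,0,0,0,0,0,0,0,o]").replace("    print(best)","    f=lambda x:np.concatenate([np.concatenate([fk(q,x[:12],best[1])[0]-p,((fk(q,x[:12],best[1])[1]*R.from_euler('z',x[12])).inv()*R.from_rotvec(r)).as_rotvec()]) for q,p,r in D]);print(f(best[2]).reshape(-1,6).round(3))\n    print(best)")
open('kin.py','w').write(s)
E
python3 kin.py
```

```text
[[ 0.     0.     0.     0.    -0.    -0.001]
 [ 0.     0.    -0.001  0.     0.001  0.006]
 [ 0.    -0.002 -0.    -0.    -0.001 -0.006]
 [ 0.     0.    -0.    -0.003 -0.001 -0.005]
 [-0.001  0.002  0.002 -0.003 -0.008  0.007]
 [ 0.    -0.001 -0.001  0.    -0.    -0.001]]
(np.float64(7.855412906048698e-06), (-1, -1, -1, -1), array([ 0.11851859,  0.52821079,  0.28713631,  0.1285113 , -0.00510462,
       -0.00424165, -0.67255501, -0.01593981, -0.00551562, -0.00408533,
       -0.00534628,  0.66234255,  1.57193713]))
```

```bash
sed -i "s/r=least_squares(f,/r=least_squares(lambda x:np.append(f(x),.01*x[4:12]),/" kin.py; python3 kin.py
cat >> h.py <<'E'
LIM=np.array([[-2.71,2.71],[-.32,2.16],[-1.57,1.52],[0,2.45],[-1.46,4.6],[0,2.02],[-2.83,2.83]])
def ik(p,Rm,q0=None,n=12):
    from kin import fk; from scipy.optimize import least_squares
    k=np.load('kin.npy'); q0=bot.sense()['qpos'] if q0 is None else q0; best=None; rg=np.random.default_rng(0)
    f=lambda q:np.concatenate([(fk(q,k[:12],k[13:])[0]-p)*10,((fk(q,k[:12],k[13:])[1]*R.from_euler('z',k[12])).inv()*R.from_matrix(Rm)).as_rotvec()*3,.01*(q-q0)])
    for i in range(n):
        x0=np.clip(q0+(0 if i==0 else rg.normal(0,.7,7)),LIM[:,0]+.05,LIM[:,1]-.05)
        r=least_squares(f,x0,bounds=(LIM[:,0]+.02,LIM[:,1]-.02))
        if best is None or r.cost<best.cost: best=r
    e=f(best.x); return best.x,np.linalg.norm(e[:3])/10,np.linalg.norm(e[3:6])/3
E
cat > try.py <<'E'
from h import *
g=np.array([.603,-.037,.06])
for az in (-.4,0,.4,.8):
  for pit in (90,75,60,45):
    a=np.radians(pit); z=np.array([np.sin(a)*np.cos(az),np.sin(a)*np.sin(az),-np.cos(a)])
    Rm=near(tool(z,[-np.sin(az),np.cos(az),0]))
    q,e,er=ik(g+.019*z,Rm,n=6); print(az,pit,q.round(2),round(e,3),round(er,3))
E
python3 try.py
```

```text
[[ 0.     0.     0.     0.    -0.    -0.001]
 [ 0.     0.    -0.001  0.     0.001  0.006]
 [ 0.    -0.002 -0.    -0.    -0.001 -0.006]
 [ 0.     0.    -0.    -0.003 -0.001 -0.005]
 [-0.001  0.002  0.002 -0.003 -0.008  0.007]
 [ 0.    -0.001 -0.001  0.    -0.    -0.001]]
(np.float64(7.876694525947643e-06), (-1, -1, -1, -1), array([ 0.11862663,  0.5282025 ,  0.28713549,  0.12861228, -0.0051081 ,
       -0.00424145, -0.00511221, -0.01591404, -0.00553053, -0.00408125,
       -0.00533344, -0.00511224,  1.57193713]))
-0.4 90 [-0.68  1.67  1.5   1.5  -1.44  0.02 -1.77] 0.092 0.444
-0.4 75 [-0.62  1.4   1.17  1.5  -1.44  0.02 -1.35] 0.089 0.408
-0.4 60 [-0.44  1.14  0.74  1.55 -1.44  0.02 -0.92] 0.067 0.308
-0.4 45 [-0.29  1.04  0.47  1.62 -1.44  0.02 -0.71] 0.037 0.172
0 90 [ 0.65  1.73 -1.55  1.97  3.24  1.3  -2.81] 0.026 0.281
0 75 [ 0.66  1.63 -1.55  1.86  2.85  1.18 -2.81] 0.026 0.222
0 60 [ 0.64  1.55 -1.55  1.81  2.51  1.19 -2.81] 0.025 0.137
0 45 [ 0.03  0.97 -0.02  1.59 -1.44  0.02 -0.1 ] 0.045 0.209
0.4 90 [ 0.76  1.66 -1.55  1.51 -1.44  0.03  1.53] 0.075 0.349
0.4 75 [ 0.71  1.61 -1.55  1.86  2.77  0.77 -2.81] 0.007 0.05
0.4 60 [ 0.68  1.54 -1.52  1.86  2.47  0.87 -2.73] 0.0 0.0
0.4 45 [ 0.62  1.32 -1.23  1.81  2.18  0.71 -2.77] 0.0 0.0
0.8 90 [ 0.75  1.65 -1.55  1.65 -1.44  0.02  1.52] 0.021 0.097
0.8 75 [ 0.71  1.44 -1.29  1.64 -1.44  0.02  1.3 ] 0.022 0.1
0.8 60 [ 0.61  1.25 -1.01  1.66 -1.44  0.02  1.09] 0.015 0.067
0.8 45 [ 0.47  1.11 -0.73  1.7  -1.44  0.02  0.91] 0.001 0.004
```

```bash
python3 -m jog '0 0.5 0 -5 7 0 8.5;0 0.5 0 -5 7 0 8.5;0 0.5 0 -5 7 0 8.5;0 0.5 0 -5 7 0 8.5;0 0.5 0 -5 7 0 8.5;0 0.5 0 -5 7 0 8.5;0 0.5 0 -5 7 0 8.5'
python3 -c "
from h import *
import numpy as np
s=bot.sense(); np.save('d1.npy',np.concatenate([s['qpos'],s['ee_pos'],s['eef_rot']])); st()"
python3 -m jog '0 0.4 0 -5 5 0 8.5;0 0.4 0 -5 5 0 8.5;0 0.4 0 -5 5 0 8.5;0 0.4 0 -5 5 0 8.5;0 0.4 0 -5 5 0 8.5;0 0.4 0 -5 5 0 8.5'
sed -i "s/^s=bot.sense(); D.append.*/D+=[(d[:7],d[7:10],d[10:]) for d in (np.load(f) for f in ('d1.npy','d2.npy'))]/" kin.py
python3 -c "
from h import *
import numpy as np
s=bot.sense(); np.save('d2.npy',np.concatenate([s['qpos'],s['ee_pos'],s['eef_rot']])); st()"
python3 kin.py; python3 try.py
```

```text
clock: 8.47
ee_pos: [0.4606, 0.0086, 0.2886]
eef_rot: [3.004, -0.209, 0.769]
wrist_force: [-0.7, 1.1, 0.1]
grip_width: 0.0847
finger_force: 0.0
8.47 [0.4606 0.0086 0.2886] [[0.868, -0.138, 0.476], [-0.121, -0.99, -0.066], [0.481, -0.001, -0.877]] [-0.7  1.1  0.1] 0.0847 0.0 [-0.47  0.34  0.4   2.29 -0.14  0.05 -1.7 ]
clock: 8.97
ee_pos: [0.4012, -0.0134, 0.3511]
eef_rot: [2.905, -0.194, 0.958]
wrist_force: [-0.4, -0.3, -0.3]
grip_width: 0.085
finger_force: 0.0
8.97 [ 0.4012 -0.0134  0.3511] [[0.797, -0.144, 0.587], [-0.096, -0.989, -0.112], [0.596, 0.033, -0.802]] [-0.4 -0.3 -0.3] 0.085 0.0 [-1.13  0.17  1.12  2.43 -0.29  0.01 -1.48]
[[ 0.     0.    -0.     0.    -0.    -0.001]
 [-0.001  0.001  0.     0.     0.001  0.006]
 [ 0.    -0.003 -0.001 -0.    -0.001 -0.006]
 [-0.    -0.    -0.    -0.003 -0.001 -0.005]
 [ 0.001  0.002  0.001 -0.003 -0.008  0.008]
 [-0.    -0.     0.    -0.     0.    -0.001]
 [ 0.    -0.    -0.001 -0.    -0.    -0.001]]
(np.float64(1.0121876508897982e-05), (-1, -1, -1, -1), array([ 3.05601180e-01,  5.19416050e-01,  2.85368428e-01,  3.06816737e-01,
       -3.38
[... 459 characters left out ...]
51 -2.81] 0.02 0.094
0 75 [ 1.22  2.14 -1.46  1.71 -1.44  0.02  1.95] 0.089 0.575
0 60 [ 0.37  0.96 -0.36  1.73 -1.44  0.02  0.2 ] 0.084 0.545
0 45 [ 0.09  0.93 -0.07  1.77 -1.44  0.02 -0.05] 0.054 0.349
0.4 90 [ 1.18  2.14 -1.43  1.78 -1.44  0.11  2.04] 0.034 0.216
0.4 75 [ 1.14  1.89 -1.33  1.76 -1.44  0.02  1.75] 0.048 0.31
0.4 60 [ 0.92  1.41 -1.01  1.76 -1.44  0.02  1.18] 0.051 0.324
0.4 45 [ 0.6   1.1  -0.63  1.79 -1.44  0.02  0.72] 0.037 0.237
0.8 90 [ 1.14  2.04 -1.45  1.82  0.63  0.09 -0.15] 0.0 0.0
0.8 75 [ 1.06  1.74 -1.24  1.83 -1.44  0.02  1.69] 0.005 0.03
0.8 60 [ 0.93  1.46 -1.04  1.82 -1.44  0.02  1.43] 0.01 0.062
0.8 45 [ 0.73  1.22 -0.79  1.83 -1.44  0.02  1.16] 0.007 0.043
```

```bash
cat > srs.py <<'E'
from h import *
h0,L1,L2,L3=.3056,.5194,.2854,.3068
SW=np.radians(np.arange(-90,91,10))
def rz(a): c,s=np.cos(a),np.sin(a); return np.array([[c,-s,0],[s,c,0],[0,0,1]])
def ry(a): c,s=np.cos(a),np.sin(a); return np.array([[c,0,s],[0,1,0],[-s,0,c]])
def sols(p,Rm):
    """all (margin,q,elbow,wrist)"""
    w=p-L3*Rm[:,2]; S=np.array([0,0,h0]); v=w-S; d=np.linalg.norm(v)
    if d>L1+L2-.005 or d<.3: return []
    n=v/d; ca=(L1**2+d**2-L2**2)/(2*L1*d); sa=np.sqrt(max(0,1-ca*ca))
    up=np.array([0,0,1])-n*n[2]; up/=np.linalg.norm(up); sd=np.cross(n,up); out=[]
    for s in SW:
        E=S+L1*(n*ca+(up*np.cos(s)+sd*np.sin(s))*sa); u=(E-S)/L1
        q2=np.arccos(u[2]); a1=np.arctan2(u[1],u[0]); A=rz(a1)@ry(q2)
        b=A.T@(w-E)/L2; q4=np.arccos(np.clip(b[2],-1,1)); a3=np.arctan2(b[1],b[0]); A=A@rz(a3)@ry(q4)
        M=A.T@Rm@rz(-1.572); q6=np.arccos(np.clip(M[2,2],-1,1)); a5=np.arctan2(M[1,2],M[0,2]); a7=np.arctan2(M[2,1],-M[2,0])
        q5=-a5; q5+= 2*np.pi*(q5<-1.46)
        q=np.array([-a1,q2,-a3,q4,q5,q6,-a7]); m=min((q-LIM[:,0]).min(),(LIM[:,1]-q).min())
        if m>.04: out.append((m,q,E,w))
    return out
E
cat > s1.py <<'E'
from srs import *
cup=np.array([.603,-.037,.003]); res=[]
q0=bot.sense()['qpos']
for phi in range(0,360,20):
  y=np.array([np.cos(np.radians(phi)),np.sin(np.radians(phi)),0])
  for tau in range(0,61,15):
    z=R.from_rotvec(y*np.radians(tau)).apply([0,0,-1]); Rg=tool(z,y)
    g=cup+[0,0,.068 if tau<20 else .06]; a=[s for s in sols(g+.019*z,Rg) if abs(s[1][4])<1.5]
    if not a: continue
    u=Rg.T@[0,0,1]
    for psi in range(0,360,20):
      t=np.radians(20); m=np.array([np.cos(np.radians(psi))*np.cos(t),np.sin(np.radians(psi))*np.cos(t),-np.sin(t)])
      base,_=R.align_vectors([m],[u])
      for sp in range(0,360,20):
        Rp=(R.from_rotvec(m*np.radians(sp))*base).as_matrix()
        for H in (.17,.24):
          # mouth centre over box, lower wall of cup
          mc=np.array([.555,.20,H])-m*np.array([1,1,0])*.01; gp=mc-m*.03
          w0=gp-.073*Rp[:,2]
          if w0[2]<.16 or (gp-L3*Rp[:,2])[2]<.2: continue
          b=[s for s in sols(gp+.019*Rp[:,2],Rp) if s[2][2]>.35 and abs(s[1][4])<1.5]
          if not b: continue
          A=max(a,key=lambda s:min(s[0],.3)-.1*np.abs(s[1]-q0).max())
          B=max(b,key=lambda s:min(s[0],.3)-.1*np.abs(s[1]-A[1]).max())
          dn=-np.array([0,0,1.]); palm=Rp[:,2]@dn
          res.append((min(A[0],B[0],.25)-.05*np.abs(B[1]-A[1]).max()+.1*palm+.001*tau,phi,tau,psi,sp,H,round(palm,2),A[0].round(2),B[0].round(2),A[1].round(2).tolist(),B[1].round(2).tolist(),B[2].round(2).tolist(),B[3].round(2).tolist()))
res.sort(key=lambda r:-r[0]); print(len(res))
seen=set()
for r in res:
  if r[1:4] not in seen:
    seen.add(r[1:4]); print(r[1:9],*r[9:])
  if len(seen)>14: break
E
time python3 s1.py
```

```text
3190
(180, 60, 260, 220, 0.17, np.float64(0.62), np.float64(0.36), np.float64(0.26)) [-0.12, 1.34, -0.53, 1.34, 1.37, 1.66, 1.93] [0.47, 1.32, -1.31, 1.6, 0.53, 0.66, 2.36] [0.45, -0.23, 0.43] [0.58, 0.01, 0.36]
(160, 60, 260, 220, 0.24, np.float64(0.62), np.float64(0.35), np.float64(0.27)) [-0.22, 1.38, -0.18, 0.96, 0.91, 1.67, 2.13] [0.45, 1.14, -1.2, 1.56, 0.19, 0.7, 2.56] [0.42, -0.21, 0.52] [0.58, 0.01, 0.43]
(20, 60, 120, 120, 0.24, np.float64(0.62), np.float64(0.45), np.float64(0.53)) [0.59, 1.52, -0.86, 0.8, 0.02, 1.57, 0.53] [-0.55, 0.95, -0.21, 1.32, 0.96, 1.49, -0.57] [0.36, 0.22, 0.61] [0.51, 0.38, 0.43]
(20, 60, 100, 140, 0.17, np.float64(0.62), np.float64(0.45), np.float64(0.42)) [0.59, 1.52, -0.86, 0.8, 0.02, 1.57, 0.53] [-0.59, 1.13, 0.0, 1.08, 0.66, 1.6, -0.6] [0.39, 0.26, 0.53] [0.58, 0.39, 0.36]
(20, 60, 140, 100, 0.24, np.float64(0.6), np.float64(0.45), np.float64(0.68)) [0.59, 1.52, -0.86, 0.8, 0.02, 1.57, 0.53] [-0.57, 0.9, -0.22, 1.49, 1.12, 1.34, -0.45] [0.34, 0.22, 0.63] [0.47, 0.38, 0.42]
(0, 60, 120, 120, 0.24, np.float64(0.62), np.float64(0.7), np.float64(
[... 1315 characters left out ...]
0.29, 1.77] [0.4, -0.22, 0.54] [0.51, 0.02, 0.43]
(0, 60, 80, 140, 0.24, np.float64(0.64), np.float64(0.7), np.float64(0.3)) [0.75, 1.45, -0.87, 1.21, -0.09, 1.07, 0.43] [-0.58, 1.03, -0.0, 1.04, 0.61, 1.72, -0.87] [0.37, 0.24, 0.57] [0.58, 0.38, 0.44]
(0, 60, 240, 240, 0.24, np.float64(0.62), np.float64(0.7), np.float64(0.29)) [0.75, 1.45, -0.87, 1.21, -0.09, 1.07, 0.43] [0.5, 1.1, -1.24, 1.82, 0.77, 0.29, 1.77] [0.4, -0.22, 0.54] [0.51, 0.02, 0.43]
(0, 60, 140, 100, 0.24, np.float64(0.6), np.float64(0.7), np.float64(0.54)) [0.75, 1.45, -0.87, 1.21, -0.09, 1.07, 0.43] [-0.48, 0.93, -0.43, 1.49, 1.22, 1.48, -0.51] [0.37, 0.19, 0.62] [0.47, 0.38, 0.42]
real	0m7.792s
user	0m8.103s
sys	0m0.128s
```

```bash
sed -e 's/range(0,360,20):\n  y/X/; s/^for phi in range(0,360,20)/for phi in (180,190,200,210,220)/; s/range(0,61,15)/(40,45,50)/; s/for psi in range(0,360,20)/for psi in range(60,161,20)/; s/-.05\*np.abs(B\[1\]-A\[1\]).max()/-.1*np.abs(B[1]-A[1])[:6].max()/; s/>14/>9/; s/for sp in range(0,360,20)/for sp in range(0,360,15)/' s1.py > s2.py; python3 s2.py
```

```text
772
(200, 50, 80, 135, 0.24, np.float64(0.5), np.float64(0.3), np.float64(0.3)) [-0.81, 1.49, 1.22, 1.71, -0.89, 0.45, -2.39] [-0.82, 1.21, 0.75, 0.93, 0.2, 1.72, -0.47] [0.33, 0.35, 0.49] [0.6, 0.41, 0.39]
(200, 50, 60, 105, 0.17, np.float64(0.31), np.float64(0.3), np.float64(0.61)) [-0.81, 1.49, 1.22, 1.71, -0.89, 0.45, -2.39] [-1.0, 1.37, 0.9, 1.17, 0.23, 1.41, -1.21] [0.27, 0.43, 0.41] [0.52, 0.44, 0.27]
(190, 40, 100, 135, 0.24, np.float64(0.28), np.float64(0.27), np.float64(0.28)) [-0.73, 1.44, 1.25, 1.58, -0.87, 0.72, -2.48] [-0.89, 1.39, 1.08, 0.86, 0.13, 1.74, 0.13] [0.32, 0.4, 0.4] [0.59, 0.44, 0.33]
(200, 50, 100, 90, 0.24, np.float64(0.42), np.float64(0.3), np.float64(0.53)) [-0.81, 1.49, 1.22, 1.71, -0.89, 0.45, -2.39] [-1.17, 1.14, 0.99, 1.66, 0.44, 0.69, -0.87] [0.18, 0.44, 0.52] [0.42, 0.38, 0.37]
(190, 40, 60, 105, 0.24, np.float64(0.22), np.float64(0.27), np.float64(0.31)) [-0.73, 1.44, 1.25, 1.58, -0.87, 0.72, -2.48] [-0.95, 1.4, 1.07, 0.96, 0.17, 1.71, -0.95] [0.3, 0.42, 0.39] [0.57, 0.45, 0.31]
(200, 45, 80, 90, 0.17, np.float64(0.26), np.float64(0.37), np.float6
[... 265 characters left out ...]
87, 1.26, 0.74, 0.98, 0.35, 1.69, -0.62] [0.32, 0.38, 0.46] [0.57, 0.43, 0.35]
(200, 45, 100, 135, 0.17, np.float64(0.38), np.float64(0.37), np.float64(0.33)) [-0.75, 1.38, 1.08, 1.71, -0.74, 0.39, -2.46] [-0.79, 1.32, 0.54, 0.91, 0.41, 1.69, -0.26] [0.36, 0.36, 0.43] [0.59, 0.43, 0.29]
(200, 45, 60, 105, 0.17, np.float64(0.27), np.float64(0.37), np.float64(0.43)) [-0.75, 1.38, 1.08, 1.71, -0.74, 0.39, -2.46] [-0.92, 1.36, 0.71, 1.05, 0.36, 1.59, -1.28] [0.31, 0.4, 0.41] [0.55, 0.44, 0.26]
(200, 40, 80, 90, 0.17, np.float64(0.22), np.float64(0.43), np.float64(0.47)) [-0.72, 1.35, 1.09, 1.71, -0.9, 0.45, -2.28] [-1.11, 1.45, 1.05, 1.31, 0.22, 1.18, -1.03] [0.23, 0.46, 0.37] [0.48, 0.44, 0.24]
```

```bash
cat > cupg.py <<'E'
from srs import *
import sys
cup=np.array([float(sys.argv[1]),float(sys.argv[2]),.003]); ph=np.radians(200); y=np.array([np.cos(ph),np.sin(ph),0])
z=R.from_rotvec(y*np.radians(45)).apply([0,0,-1]); Rg=tool(z,y); g=cup+[0,0,.07]
if __name__=='__main__':
    st(); row(g-.11*z,Rg); row(g+.024*z,Rg)
    for d in (-.11,.024): print([ (s[0].round(2),s[1].round(2).tolist(),s[2].round(2)) for s in sols(g+d*z,Rg)][::2])
E
python3 cupg.py .602 -.038
```

```text
8.97 [ 0.4012 -0.0134  0.3511] [[0.797, -0.144, 0.587], [-0.096, -0.989, -0.112], [0.596, 0.033, -0.802]] [-0.4 -0.3 -0.3] 0.085 0.0 [-1.13  0.17  1.12  2.43 -0.29  0.01 -1.48]
row [-0.682  0.114  0.835] [ 1.47 -7.96 25.75]
row [-0.682  0.114  0.835] [-0.75  0.07 36.24]
[(np.float64(0.04), [-0.98, 1.39, 1.48, 1.7, -0.9, 0.8, -2.31], array([0.29, 0.42, 0.4 ])), (np.float64(0.13), [-0.93, 1.22, 1.16, 1.7, -0.46, 0.6, -2.7], array([0.29, 0.39, 0.49])), (np.float64(0.34), [-0.66, 0.97, 0.43, 1.7, 0.72, 0.7, 2.49], array([0.34, 0.26, 0.6 ])), (np.float64(0.62), [-0.44, 0.93, 0.0, 1.7, 1.05, 0.95, 2.21], array([0.38, 0.18, 0.62])), (np.float64(0.75), [-0.23, 0.97, -0.43, 1.7, 1.25, 1.24, 2.07], array([0.42, 0.1 , 0.6 ])), (np.float64(0.47), [-0.06, 1.07, -0.82, 1.7, 1.4, 1.55, 1.99], array([0.45, 0.03, 0.56])), (np.float64(0.15), [0.04, 1.22, -1.16, 1.7, 1.54, 1.87, 1.96], array([ 0.49, -0.02,  0.49]))]
[(np.float64(0.13), [-0.8, 1.53, 1.39, 1.72, -1.2, 0.66, -2.08], array([0.36, 0.37, 0.33])), (np.float64(0.38), [-0.74, 1.37, 1.08, 1.72, -0.75, 0.39, -2.45], array([0.38, 0.34, 0.41])), (np.float64(0.52), [-0.47, 1.13, 0.39, 1.72, 1.03, 0.52, 2.23], array([0.42, 0.21, 0.53])), (np.float64(0.73), [-0.27, 1.1, 0.0, 1.72, 1.32, 0.81, 2.03], array([0.44, 0.12, 0.54])), (np.float64(0.73), [-0.08, 1.13, -0.39, 1.72, 1.49, 1.13, 1.97], array([0.47, 0.04, 0.53])), (np.float64(0.56), [0.08, 1.23, -0.75, 1.72, 1.63, 1.46, 1.96], array([ 0.49, -0.04,  0.48])), (np.float64(0.24), [0.19, 1.37, -1.08, 1.72, 1.76, 1.78, 2.0], array([ 0.5 , -0.1 ,  0.41]))]
```

```bash
sed -i 's/g=cup+\[0,0,.07\]/Rg=Rg@np.diag([-1,-1,1]); g=cup+[0,0,.07]/' cupg.py; python3 cupg.py .602 -.038 | head -3; python3 -c "
import sys; sys.argv=['',.602,-.038]
from cupg import *
row([.50,.03,.34],Rg)
T=R.from_rotvec(bot.sense()['eef_rot'])
for f in (.25,.5,.75,1):
  Q=(T*R.from_rotvec((T.inv()*R.from_matrix(Rg)).as_rotvec()*f)).as_matrix(); p=bot.sense()['ee_pos']*(1-f)+f*np.array([.5,.03,.34])
  print(f,Q[:,2].round(2),[s[1].round(2).tolist() for s in sols(p,Q)][::3])
"
```

```text
8.97 [ 0.4012 -0.0134  0.3511] [[0.797, -0.144, 0.587], [-0.096, -0.989, -0.112], [0.596, 0.033, -0.802]] [-0.4 -0.3 -0.3] 0.085 0.0 [-1.13  0.17  1.12  2.43 -0.29  0.01 -1.48]
row [-0.137 -0.822 -2.169] [ 1.47 -7.96 25.75]
row [-0.137 -0.822 -2.169] [-0.75  0.07 36.24]
row [-0.137 -0.822 -2.169] [ 6.8  -5.74  6.2 ]
0.25 [ 0.41 -0.18 -0.89] [[-1.08, 0.46, 1.47, 2.14, -0.77, 0.58, -0.35], [-0.64, 0.21, 0.61, 2.14, 0.22, 0.42, -1.44], [0.57, 0.28, -1.02, 2.14, 0.94, 0.73, -2.26]]
0.5 [ 0.27 -0.33 -0.91] [[-1.05, 0.64, 1.45, 1.93, -0.54, 0.79, -0.13], [-0.8, 0.38, 0.78, 1.93, 0.14, 0.68, -0.89], [0.01, 0.33, -0.42, 1.93, 0.73, 0.91, -1.54], [0.44, 0.54, -1.27, 1.93, 1.01, 1.3, -1.91]]
0.75 [ 0.21 -0.51 -0.84] [[-1.07, 0.81, 1.47, 1.79, -0.44, 0.89, 0.23], [-0.91, 0.56, 0.9, 1.79, 0.18, 0.82, -0.43], [-0.4, 0.44, 0.0, 1.79, 0.69, 1.04, -0.99], [0.11, 0.56, -0.9, 1.79, 0.99, 1.41, -1.34], [0.27, 0.81, -1.47, 1.79, 1.14, 1.84, -1.58]]
1 [ 0.24 -0.66 -0.71] [[-1.11, 0.9, 1.38, 1.75, -0.21, 0.81, 0.47], [-0.93, 0.66, 0.81, 1.75, 0.43, 0.87, -0.18], [-0.5, 0.55, 0.0, 1.75, 0.86, 1.17, -0.64], [-0.07, 0.66, -0.81, 1.75, 1.11, 1.58, -0.92]]
```

```bash
T='x'; python3 -m jog '-0.03 -0.2 -0.54 2 -1.5 1.6 8.5;-0.03 -0.2 -0.54 2 -1.5 1.6 8.5;-0.03 -0.2 -0.54 2 -1.5 1.6 8.5;-0.03 -0.2 -0.54 2 -1.5 1.6 8.5;-0.03 -0.2 -0.54 2 -1.5 1.6 8.5;-0.07 -0.41 -1.085 4 -3 3.2 8.5;-0.07 -0.41 -1.085 4 -3 3.2 8.5;-0.07 -0.41 -1.085 4 -3 3.2 8.5;-0.07 -0.41 -1.085 4 -3 3.2 8.5;-0.07 -0.41 -1.085 4 -3 3.2 8.5;-0.1 -0.62 -1.627 5.5 -4.5 4.8 8.5;-0.1 -0.62 -1.627 5.5 -4.5 4.8 8.5;-0.1 -0.62 -1.627 5.5 -4.5 4.8 8.5;-0.1 -0.62 -1.627 5.5 -4.5 4.8 8.5;-0.1 -0.62 -1.627 5.5 -4.5 4.8 8.5;-0.137 -0.822 -2.169 6.8 -5.7 6.2 8.5;-0.137 -0.822 -2.169 6.8 -5.7 6.2 8.5;-0.137 -0.822 -2.169 6.8 -5.7 6.2 8.5;-0.137 -0.822 -2.169 6.8 -5.7 6.2 8.5;-0.137 -0.822 -2.169 6.8 -5.7 6.2 8.5'
python3 cupg.py .602 -.038 | head -3
```

```text
clock: 10.63
ee_pos: [0.5003, 0.0298, 0.3399]
eef_rot: [1.389, 1.996, -0.586]
wrist_force: [0.0, -0.6, 0.5]
grip_width: 0.0849
finger_force: 0.0
10.63 [0.5003 0.0298 0.3399] [[-0.246, 0.939, 0.242], [0.659, 0.345, -0.669], [-0.711, -0.005, -0.703]] [ 0.  -0.6  0.5] 0.0849 0.0 [-0.92  0.63  0.63  1.78  0.55  0.93 -0.38]
row [-0.001  0.006  0.006] [11.95  7.33 14.76]
row [-0.001  0.006  0.006] [12.02  7.35 28.16]
```

```bash
python3 -m jog '0 0 0 4 2.4 4.9 8.5;0 0 0 8 4.9 9.8 8.5;0 0 0 12 7.3 14.7 8.5;0 0 0 12 7.3 14.7 8.5;0 0 0 12 7.3 14.7 8.5;0 0 0 12 7.3 14.7 8.5;0 0 0 12 7.3 14.7 8.5'
python3 cupg.py .602 -.038 | head -3; python3 -c "
from h import *
im,c,W=snap('wrist','w2.png')
for b in bot.boxes_of('wrist','cup'): print(b['p'],b['location'],at_z(c,W,b['location'],.05))
"
```

```text
clock: 11.22
ee_pos: [0.5753, 0.0355, 0.1504]
eef_rot: [1.396, 1.993, -0.585]
wrist_force: [-0.2, 0.1, 1.0]
grip_width: 0.0854
finger_force: 0.0
11.22 [0.5753 0.0355 0.1504] [[-0.241, 0.94, 0.24], [0.662, 0.34, -0.668], [-0.71, -0.003, -0.704]] [-0.2  0.1  1. ] 0.0854 0.0 [-0.79  1.02  0.58  1.73  0.52  0.63 -0.54]
row [-0.003  0.004  0.   ] [-0.06 -0.   -0.  ]
row [-0.003  0.004  0.   ] [-0.    0.04 13.4 ]
0.96 [260.9, 177.9] [ 0.61058761 -0.05599526  0.05      ]
0.74 [248.0, 253.2] [ 0.67685872 -0.2991806   0.05      ]
0.59 [170.9, 229.4] [ 0.54072677 -0.22920455  0.05      ]
```

View pics/w2.png

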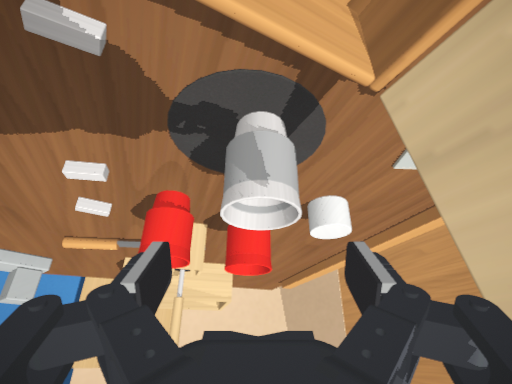

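Wrist view: the steel cup's rim centre at pixel (261,209), foot at (262,125), lying midway between the fingers (columns ~150 and ~368).

```bash
python3 -c "
from h import *
c,W=cam('wrist')
print(at_z(c,W,(261,209),.098),at_z(c,W,(262,128),.003+.01))
for u in [(258,385)]: print(W[:3,3])
"
python3 -m jog '0 0 0 0 0 4 8.5;0 0 0 0 0 8 8.5;0 0 0 0 0 11 8.5;0 0 0 0 0 11 8.5'
python3 -c "
from h import *
st()"
```

```text
[ 0.60202698 -0.03100588  0.098     ] [ 0.60270118 -0.02842457  0.013     ]
[0.52357295 0.17824271 0.20334123]
clock: 11.65
ee_pos: [0.6015, -0.0409, 0.0724]
eef_rot: [1.4, 1.991, -0.585]
wrist_force: [-0.7, -1.5, 0.2]
grip_width: 0.0851
finger_force: 0.0
11.65 [ 0.6015 -0.0409  0.0724] [[-0.239, 0.941, 0.239], [0.663, 0.338, -0.668], [-0.71, -0.002, -0.705]] [-0.7 -1.5  0.2] 0.0851 0.0 [-0.67  1.18  0.63  1.75  0.58  0.39 -0.59]
```

```bash
python3 -m jog '0 0 0 0.2 0.1 1.1 8.5;0 0 0 0.25 0.13 2.1 8.5;0 0 0 0.25 0.13 2.1 8.5;0 0 0 0.25 0.13 2.1 6;0 0 0 0.25 0.13 2.1 6;0 0 0 0.25 0.13 2.1 6;0 0 0 0.25 0.13 2.1 6;0 0 0 0.25 0.13 2.1 6;0 0 0 0.25 0.13 2.1 6' 60
python3 -c "
from h import *
st()"
```

```text
clock: 12.4
ee_pos: [0.6081, -0.0483, 0.0577]
eef_rot: [1.396, 1.993, -0.578]
wrist_force: [0.6, 0.3, 5.4]
grip_width: 0.0654
finger_force: 66.9
12.4 [ 0.6081 -0.0483  0.0577] [[-0.241, 0.94, 0.244], [0.663, 0.342, -0.665], [-0.709, 0.002, -0.706]] [0.6 0.3 5.4] 0.0654 66.9 [-0.65  1.21  0.64  1.74  0.59  0.36 -0.6 ]
```

```bash
cat > s3.py <<'E'
from srs import *
s=bot.sense(); Rg=R.from_rotvec(s['eef_rot']); u=Rg.inv().apply([0,0,1]); q0=s['qpos']; res=[]
GO=.022 # cup axis point (70 mm up the cup) behind TCP
for psi in range(0,360,15):
  t=np.radians(25); m=np.array([np.cos(np.radians(psi))*np.cos(t),np.sin(np.radians(psi))*np.cos(t),-np.sin(t)])
  base,_=R.align_vectors([m],[u])
  for sp in range(0,360,10):
    Rp=R.from_rotvec(m*np.radians(sp))*base; d=(Rg.inv()*Rp).as_rotvec()
    for H in (.17,.20,.24):
      gp=np.array([.55,.205,H])-m*.025; ok=True; q=q0; mn=9; Q=[]
      start=np.array([.53,.17,.27])
      for f in (0,.2,.4,.6,.8,1):
        Rf=Rg*R.from_rotvec(d*f); p=start*(1-f)+gp*f+GO*Rf.as_matrix()[:,2]
        mo=Rf.apply(u)
        if f<.7 and mo[2]<-.2: ok=False;break
        c=[x for x in sols(p,Rf.as_matrix()) if x[2][2]>.33 and x[3][2]>.22 and x[0]>.12]
        if not c or (p-.085*Rf.as_matrix()[:,2])[2]<.15: ok=False;break
        b=min(c,key=lambda x:np.abs(x[1]-q).max()); step=np.abs(b[1]-q).max()
        if f>0 and step>1.0: ok=False;break
        q=b[1]; mn=min(mn,b[0]); Q.append(q)
      if ok: res.append((-Rp.as_matrix()[2,2]*.3+min(mn,.3)-.1*np.linalg.norm(d),psi,sp,H,d,gp+GO*Rp.as_matrix()[:,2],mn,Rp.as_matrix(),b,q,Q))
res.sort(key=lambda r:-r[0]); print(len(res))
for r in res[:8]: print(round(r[0],2),r[1:4],r[4].round(2),r[5].round(3),'mn',round(r[6],2),'z',r[7][:,2].round(2),'E',r[8][2].round(2),'W',r[8][3].round(2),r[9].round(2))
import pickle; pickle.dump(res[:8],open('pour.pkl','wb'))
E
python3 s3.py
```

```text
252
0.2 (300, 90, 0.17) [ 0.04  2.   -0.2 ] [0.528 0.243 0.173] mn 0.5 z [-0.46  0.82 -0.34] E [ 0.48 -0.04  0.49] W [ 0.67 -0.01  0.28] [ 0.09  1.21 -0.19  1.23 -0.83  1.52  0.9 ]
0.2 (300, 90, 0.2) [ 0.04  2.   -0.2 ] [0.528 0.243 0.203] mn 0.47 z [-0.46  0.82 -0.34] E [ 0.47 -0.04  0.51] W [ 0.67 -0.01  0.31] [ 0.09  1.16 -0.19  1.23 -0.83  1.55  0.86]
0.2 (300, 90, 0.24) [ 0.04  2.   -0.2 ] [0.528 0.243 0.243] mn 0.44 z [-0.46  0.82 -0.34] E [ 0.46 -0.04  0.54] W [ 0.67 -0.01  0.35] [ 0.09  1.1  -0.2   1.22 -0.84  1.58  0.81]
0.2 (285, 110, 0.17) [-0.11  2.    0.12] [0.54  0.247 0.173] mn 0.38 z [-0.19  0.92 -0.34] E [ 0.46 -0.07  0.53] W [ 0.6  -0.04  0.28] [ 0.15  1.13 -0.19  1.54 -1.08  1.24  1.11]
0.2 (285, 110, 0.2) [-0.11  2.    0.12] [0.54  0.247 0.203] mn 0.39 z [-0.19  0.92 -0.34] E [ 0.45 -0.07  0.55] W [ 0.6  -0.04  0.31] [ 0.15  1.08 -0.2   1.54 -1.07  1.26  1.06]
0.2 (285, 110, 0.24) [-0.11  2.    0.12] [0.54  0.247 0.243] mn 0.4 z [-0.19  0.92 -0.34] E [ 0.44 -0.07  0.58] W [ 0.6  -0.04  0.35] [ 0.16  1.01 -0.21  1.54 -1.06  1.29  0.99]
0.2 (285, 100, 0.17) [0.09 2.01 0.08] [0.537 0.246 0.173] mn 0.5 z [-0.31  0.89 -0.34] E [ 0.47 -0.06  0.51] W [ 0.63 -0.03  0.28] [ 0.13  1.16 -0.19  1.4  -0.96  1.36  0.86]
0.2 (285, 100, 0.2) [0.09 2.01 0.08] [0.537 0.246 0.203] mn 0.5 z [-0.31  0.89 -0.34] E [ 0.46 -0.06  0.53] W [ 0.63 -0.03  0.31] [ 0.13  1.11 -0.19  1.4  -0.96  1.38  0.82]
```

```bash
python3 - <<'E'
from srs import *
s=bot.sense(); Rg=R.from_rotvec(s['eef_rot']); R0=Rg.as_matrix(); p0=s['ee_pos']; u=R0.T@[0,0,1]
def rw(p,a): print(a,(R0.T@(np.array(p)-p0)*100).round(1))
rw(p0+[0,0,.10],0); rw(p0+[-.02,.05,.21],0); 
q=s['qpos']
tgt=np.array([.537,.291,.155]); st0=np.array([.535,.165,.27])
for a in (0,.5,1,1.4,1.6,1.8,2.0):
    Q=(Rg*R.from_rotvec([0,a,0])).as_matrix(); f=a/2; p=st0*(1-f)+tgt*f; m=Q@u; mc=p-.022*Q[:,2]+m*.025
    b=min(sols(p,Q),key=lambda x:np.abs(x[1]-q).max()); q=b[1]
    print(a,'row',(R0.T@(p-p0)*100).round(1),'mouth',m.round(2),mc.round(3),'E',b[2].round(2),'W',b[3].round(2),q.round(2),round(b[0],2))
E
```

```text
0 [-7.1  0.  -7.1]
0 [-11.1  -0.1 -18.6]
0 row [  0.9   0.5 -31. ] mouth [0. 0. 1.] [0.53  0.18  0.311] E [0.19 0.39 0.59] W [0.46 0.37 0.49] [-1.11  1.    1.06  1.47 -0.04  1.02  0.03] 0.46
0.5 row [  5.    1.6 -31. ] mouth [ 0.16 -0.45  0.88] [0.537 0.191 0.284] E [0.25 0.27 0.67] W [0.51 0.28 0.54] [-0.83  0.8   0.7   1.46 -0.23  1.02  0.18] 0.82
1 row [  9.1   2.7 -31.1] mouth [ 0.29 -0.79  0.54] [0.545 0.204 0.248] E [0.32 0.18 0.67] W [0.56 0.17 0.51] [-0.51  0.79  0.47  1.47 -0.62  1.07  0.53] 0.84
1.4 row [ 12.4   3.6 -31.1] mouth [ 0.34 -0.93  0.17] [0.549 0.218 0.212] E [0.39 0.1  0.64] W [0.6  0.09 0.44] [-0.25  0.88  0.22  1.47 -0.85  1.16  0.76] 0.61
1.6 row [ 14.    4.1 -31.1] mouth [ 0.34 -0.94 -0.03] [0.551 0.227 0.192] E [0.42 0.08 0.6 ] W [0.61 0.06 0.39] [-0.19  0.97  0.21  1.46 -1.    1.28  0.89] 0.46
1.8 row [ 15.7   4.5 -31.2] mouth [ 0.34 -0.91 -0.23] [0.552 0.238 0.172] E [0.45 0.07 0.55] W [0.63 0.03 0.33] [-0.14  1.07  0.2   1.43 -1.12  1.42  1.  ] 0.34
2.0 row [ 17.3   5.  -31.2] mouth [ 0.31 -0.85 -0.42] [0.552 0.25  0.152] E [0.48 0.06 0.5 ] W [0.64 0.02 0.26] [-0.12  1.19  0.19  1.39 -1.23  1.56  1.08] 0.23
```

```bash
python3 -m jog '0 0 0 -2 0 -2 6;0 0 0 -4.5 0 -4.5 6;0 0 0 -7.1 0 -7.1 6;0 0 0 -10 0 -11 6;0 0 0 -11.1 0 -18.6 6;0 0 0 -9 0 -23 6;0 0 0 -5 0.2 -27 6;0 0 0 0.9 0.3 -31 6;0 0 0 0.9 0.3 -31 6;0 0 0 0.9 0.3 -31 6;0 0 0 0.9 0.3 -31 6;0 0 0 0.9 0.3 -31 6;0 0 0 0.9 0.3 -31 6;0 0 0 0.9 0.3 -31 6' 60
python3 - <<'E'
from srs import *
st()
s=bot.sense(); R0=R.from_rotvec(s['eef_rot']).as_matrix()
print((R0.T@(np.array([.525,.291,.158])-s['ee_pos'])*100).round(1))
E
```

```text
clock: 13.57
ee_pos: [0.5331, 0.1636, 0.2694]
eef_rot: [1.398, 1.993, -0.58]
wrist_force: [0.1, -1.0, -3.8]
grip_width: 0.0652
finger_force: 68.6
13.57 [0.5331 0.1636 0.2694] [[-0.24, 0.94, 0.242], [0.664, 0.341, -0.666], [-0.708, 0.0, -0.706]] [ 0.1 -1.  -3.8] 0.0652 68.6 [-0.98  0.85  0.53  1.51  0.42  1.09 -0.47]
[16.5  3.6 -0.8]
```

```bash
python3 -m jog '0 0.125 0 1 0.2 0 6;0 0.25 0 2 0.4 0 6;0 0.375 0 3 0.6 -0.1 6;0 0.5 0 4 0.9 -0.2 6;0 0.625 0 5 1.1 -0.2 6;0 0.75 0 6 1.3 -0.3 6;0 0.875 0 7 1.5 -0.3 6;0 1 0 8.2 1.8 -0.4 6;0 1.125 0 9.2 2 -0.4 6;0 1.25 0 10.3 2.2 -0.5 6;0 1.375 0 11.3 2.5 -0.5 6;0 1.5 0 12.4 2.7 -0.6 6;0 1.6 0 13.4 2.9 -0.6 6;0 1.7 0 14.4 3.2 -0.7 6;0 1.75 0 15 3.4 -0.7 6;0 1.8 0 16 3.6 -0.8 6;0 1.85 0 16.5 3.6 -0.8 6;0 1.9 0 16.5 3.6 -0.8 6;0 1.95 0 16.5 3.6 -0.8 6;0 2 0 16.5 3.6 -0.8 6'
python3 -m jog '0 0.05 0 0 0 0 6;0 0.1 0 0 0 0 6;0 0.1 0 0 0 0 6;0 0.1 0 0 0 0 6;0 0.1 0 0 0 0 6;0 0.1 0 0 0 0 6;0 0.1 0 0 0 0 6;0 0.1 0 0 0 0 6'
python3 - <<'E'
from h import *
st(); 
a,_,_=snap('scene'); b,_,_=snap('top')
o=np.hstack([cv2.resize(a[60:384,100:420],(400,405)),cv2.resize(b[80:290,100:310],(400,400))[:400].copy() if 0 else cv2.resize(b[80:290,100:310],(400,405))])
cv2.imwrite('pics/p3.png',cv2.cvtColor(o,cv2.COLOR_RGB2BGR))
E
```

```text
clock: 15.23
ee_pos: [0.5257, 0.2902, 0.1572]
eef_rot: [-1.158, -1.651, -0.804]
wrist_force: [0.1, 0.6, -1.7]
grip_width: 0.0655
finger_force: 68.8
clock: 15.9
ee_pos: [0.5252, 0.2917, 0.1581]
eef_rot: [-1.099, -1.571, -0.847]
wrist_force: [-0.4, -0.1, -3.0]
grip_width: 0.0649
finger_force: 68.8
15.9 [0.5252 0.2917 0.1581] [[-0.088, 0.94, -0.331], [0.24, 0.342, 0.908], [0.967, 0.001, -0.256]] [-0.4 -0.1 -3. ] 0.0649 68.8 [ 0.24  1.31 -0.71  1.41 -0.68  1.04  0.73]
```

View pics/p3.png

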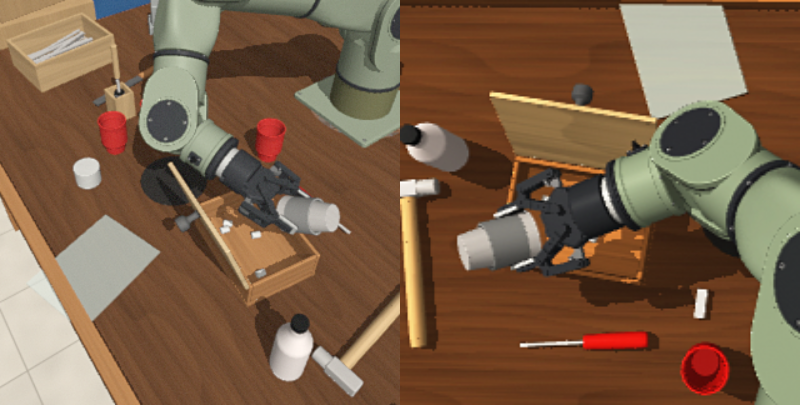

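Scene/top view: the tipped cup is over the box, three slugs lie on the box floor (left half near (228,228), (257,236), (262,272)). Returning the cup.

```bash
python3 - <<'E'
from h import *
Rg=R.from_rotvec([1.396,1.993,-.578]).as_matrix()
row([.528,.24,.21]); row([.5331,.1636,.2694],Rg)
E
```

```text
row [0. 0. 0.] [ 3.77 -1.5  -6.12]
row [-1.0e-03 -2.1e+00 -1.0e-03] [  7.64  -3.63 -14.75]
```

```bash
python3 -m jog '0 -0.125 0 0.9 -0.3 -1.5 6;0 -0.25 0 1.8 -0.7 -3 6;0 -0.375 0 2.8 -1.1 -4.5 6;0 -0.5 0 3.77 -1.5 -6.1 6;0 -0.625 0 4.2 -1.7 -7 6;0 -0.75 0 4.5 -1.8 -7.6 6;0 -0.875 0 4.8 -2 -8.3 6;0 -1 0 5.2 -2.2 -9 6;0 -1.125 0 5.5 -2.4 -9.8 6;0 -1.25 0 5.8 -2.6 -10.4 6;0 -1.375 0 6.1 -2.8 -11 6;0 -1.5 0 6.4 -3 -11.8 6;0 -1.625 0 6.8 -3.2 -12.5 6;0 -1.75 0 7.1 -3.4 -13.3 6;0 -1.875 0 7.4 -3.5 -14 6;0 -2 0 7.6 -3.6 -14.7 6;0 -2.1 0 7.6 -3.6 -14.7 6;0 -2.1 0 7.6 -3.6 -14.7 6'
python3 - <<'E'
from h import *
st()
Rg=R.from_rotvec([1.396,1.993,-.578]).as_matrix()
row([.56,.08,.26],Rg); row([.601,-.065,.15],Rg); row([.601,-.065,.065],Rg);row([.601,-.065,.058],Rg)
E
```

```text
clock: 17.5
ee_pos: [0.5317, 0.1674, 0.2662]
eef_rot: [1.387, 1.996, -0.584]
wrist_force: [-0.8, 1.8, -4.5]
grip_width: 0.0655
finger_force: 68.6
17.5 [0.5317 0.1674 0.2662] [[-0.247, 0.938, 0.245], [0.658, 0.348, -0.668], [-0.711, -0.004, -0.703]] [-0.8  1.8 -4.5] 0.0655 68.6 [-0.96  0.85  0.46  1.51  0.47  1.11 -0.51]
row [-0.     0.004  0.008] [-6.01 -0.38  6.97]
row [-0.     0.004  0.008] [-8.74 -1.53 25.39]
row [-0.     0.004  0.008] [-2.69 -1.49 31.36]
row [-0.     0.004  0.008] [-2.19 -1.49 31.86]
```

```bash
python3 -m jog '0 0 0.008 -3 -0.2 3.5 6;0 0 0.008 -6 -0.4 7 6;0 0 0.008 -7 -0.8 11 6;0 0 0.008 -7.5 -1 15 6;0 0 0.008 -8.2 -1.3 19 6;0 0 0.008 -8.7 -1.5 22.5 6;0 0 0.008 -8.7 -1.5 25.4 6;0 0 0.008 -6.5 -1.5 27.5 6;0 0 0.008 -4.5 -1.5 29.5 6;0 0 0.008 -2.9 -1.5 31.1 6;0 0 0.008 -2.9 -1.5 31.1 6;0 0 0.008 -2.9 -1.5 31.1 6'
python3 - <<'E'
from h import *
st()
Rg=R.from_rotvec([1.396,1.993,-.578]).as_matrix()
row([.601,-.065,.058],Rg)
E
```

```text
clock: 18.5
ee_pos: [0.6014, -0.0679, 0.0699]
eef_rot: [1.406, 1.988, -0.576]
wrist_force: [-0.5, -0.5, -1.0]
grip_width: 0.0651
finger_force: 68.6
18.5 [ 0.6014 -0.0679  0.0699] [[-0.233, 0.942, 0.241], [0.667, 0.335, -0.665], [-0.707, 0.006, -0.707]] [-0.5 -0.5 -1. ] 0.0651 68.6 [-0.62  1.18  0.62  1.78  0.71  0.34 -0.69]
row [-0.003 -0.002 -0.008] [1.05 0.05 0.64]
```

```bash
python3 -m jog '0 0 -0.008 0.3 0 0.3 6;0 0 -0.008 0.55 0 0.5 6;0 0 -0.008 0.8 0 0.7 6;0 0 -0.008 0.8 0 0.7 6'
python3 -c "
from h import *
st()"
```

```text
clock: 18.83
ee_pos: [0.6015, -0.0664, 0.0591]
eef_rot: [1.397, 1.994, -0.579]
wrist_force: [0.2, 0.4, -2.3]
grip_width: 0.0652
finger_force: 68.6
18.83 [ 0.6015 -0.0664  0.0591] [[-0.241, 0.94, 0.243], [0.664, 0.342, -0.665], [-0.708, 0.001, -0.706]] [ 0.2  0.4 -2.3] 0.0652 68.6 [-0.62  1.2   0.62  1.78  0.71  0.33 -0.7 ]
```

Another ~1.5 mm down, then release and back off along the tool axis.

```bash
python3 -m jog '0 0 0 0.07 0 0.07 6;0 0 0 0.12 0 0.12 6;0 0 0 0.12 0 0.12 6'
python3 -m jog '0 0 0 0 0 0 8.5;0 0 0 0 0 0 8.5;0 0 0 0 0 0 8.5;0 0 0 0 0 0 8.5;0 0 0 0 0 0 8.5;0 0 0 0 0 -2 8.5;0 0 0 0 0 -5 8.5;0 0 0 0 0 -9 8.5;0 0 0 0 0 -12 8.5;0 0 0 0 0 -12 8.5'
python3 - <<'E'
from h import *
st()
im,c,W=snap('wrist','w4.png')
for b in bot.boxes_of('wrist','cup')+bot.boxes_of('wrist','slug0'): print(b['p'],b['location'],at_z(c,W,b['location'],.05))
E
```

```text
clock: 19.08
ee_pos: [0.6015, -0.0668, 0.0577]
eef_rot: [1.397, 1.993, -0.579]
wrist_force: [1.3, -0.2, 1.7]
grip_width: 0.0651
finger_force: 68.8
clock: 19.92
ee_pos: [0.5727, 0.0174, 0.145]
eef_rot: [1.395, 1.996, -0.572]
wrist_force: [0.5, 1.4, 1.6]
grip_width: 0.0849
finger_force: 0.0
19.92 [0.5727 0.0174 0.145 ] [[-0.242, 0.938, 0.247], [0.665, 0.346, -0.662], [-0.706, 0.005, -0.708]] [0.5 1.4 1.6] 0.0849 0.0 [-0.75  1.01  0.54  1.78  0.63  0.59 -0.63]
0.8 [172.4, 226.9] [ 0.54016818 -0.21755822  0.05      ]
0.78 [253.0, 257.0] [ 0.68434294 -0.31144263  0.05      ]
```

View pics/w4.png

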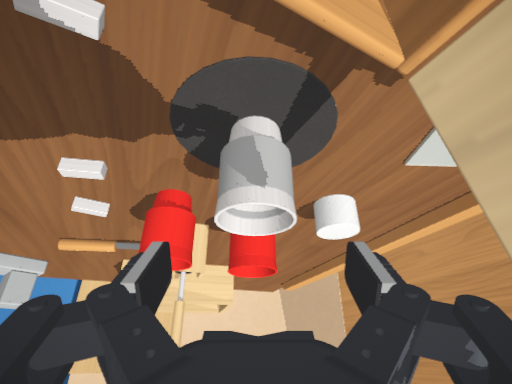

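Wrist view: cup upright at rim centre (256,217), foot near the mat centre (254,115), no slugs on the mat. Now toward the brush.

```bash
python3 - <<'E'
from srs import *
print(cam('wrist')[0]['T_tool_cam'])
q0=bot.sense()['qpos']
for ph in (-40,-20,0,20,40):
    y=[np.cos(np.radians(ph)),np.sin(np.radians(ph)),0]; Rm=tool([0,0,-1],y)
    for p in ([.575,-.25,.32],[.596,-.052,.25]):
        b=min(sols(np.array(p),Rm),key=lambda x:np.abs(x[1]-q0).max()); print(ph,p,b[1].round(2),round(b[0],2))
Rm=tool([0,0,-1],[1,0,0])
row([.54,.05,.28]); row([.50,-.20,.32],Rm)
E
```

```text
[[-1.19980011e-03  9.59414941e-01  2.81995623e-01  7.07857371e-02]
 [ 9.99998717e-01  8.51693769e-04  1.35700986e-03 -2.48492829e-04]
 [ 1.06176162e-03  2.81996889e-01 -9.59414732e-01 -1.43066514e-01]
 [ 0.00000000e+00  0.00000000e+00  0.00000000e+00  1.00000000e+00]]
-40 [0.575, -0.25, 0.32] [ 0.23  0.76  0.46  1.06 -0.32  1.38 -0.06] 0.64
-40 [0.596, -0.052, 0.25] [-0.02  0.74  0.24  1.33 -0.18  1.09 -0.46] 0.93
-20 [0.575, -0.25, 0.32] [ 0.23  0.76  0.46  1.06 -0.32  1.38  0.29] 0.64
-20 [0.596, -0.052, 0.25] [-0.02  0.74  0.24  1.33 -0.18  1.09 -0.11] 0.93
0 [0.575, -0.25, 0.32] [ 0.41  0.74 -0.    1.06  0.    1.35  0.41] 0.67
0 [0.596, -0.052, 0.25] [ 0.09  0.73  0.    1.33 -0.    1.08  0.09] 0.94
20 [0.575, -0.25, 0.32] [ 0.5   0.74 -0.23  1.06  0.16  1.35  0.65] 0.67
20 [0.596, -0.052, 0.25] [ 0.2   0.74 -0.24  1.33  0.18  1.09  0.28] 0.93
40 [0.575, -0.25, 0.32] [ 0.66  0.8  -0.67  1.06  0.47  1.42  0.78] 0.6
40 [0.596, -0.052, 0.25] [ 0.3   0.77 -0.47  1.33  0.36  1.13  0.49] 0.89
row [0. 0. 0.] [ -6.53  -1.76 -13.01]
row [0.137 0.779 0.33 ] [-24.98 -14.06  -0.16]
```

```bash
python3 -m jog '0 0 0 -3 -0.9 -4 8.5;0 0 0 -6.5 -1.8 -8 8.5;0 0 0 -6.5 -1.8 -13 8.5;0 0 0 -6.5 -1.8 -13 8.5;0 0 0 -6.5 -1.8 -13 8.5;0 0 0 -6.5 -1.8 -13 8.5'
python3 - <<'E'
from h import *
Rm=tool([0,0,-1],[1,0,0]); st(); row([.53,-.15,.34],Rm); row([.575,-.29,.32],Rm)
E
```

```text
clock: 20.57
ee_pos: [0.5398, 0.05, 0.2797]
eef_rot: [1.397, 1.993, -0.579]
wrist_force: [0.4, -0.6, -1.4]
grip_width: 0.0852
finger_force: 0.0
20.57 [0.5398 0.05   0.2797] [[-0.241, 0.94, 0.242], [0.664, 0.342, -0.666], [-0.708, 0.001, -0.706]] [ 0.4 -0.6 -1.4] 0.0852 0.0 [-0.83  0.76  0.51  1.72  0.58  0.9  -0.48]
row [0.138 0.779 0.33 ] [-17.31  -7.74   8.82]
row [0.138 0.779 0.33 ] [-26.26  -8.3   20.64]
```

```bash
python3 -m jog '0.02 0.11 0.05 -4 -2 2 5;0.04 0.22 0.1 -8 -4 4 5;0.06 0.33 0.14 -12 -6 6 5;0.08 0.44 0.19 -16 -7.5 8 5;0.1 0.55 0.24 -19 -8 11 5;0.12 0.66 0.29 -22 -8.2 14 5;0.138 0.779 0.33 -24 -8.3 17.5 5;0.138 0.779 0.33 -26.3 -8.3 20.6 5;0.138 0.779 0.33 -26.3 -8.3 20.6 5;0.138 0.779 0.33 -26.3 -8.3 20.6 5;0.138 0.779 0.33 -26.3 -8.3 20.6 5;0.138 0.779 0.33 -26.3 -8.3 20.6 5'
python3 - <<'E'
from h import *
st()
im,c,W=snap('wrist','w5.png'); T=bot
for k in ('brush','brush_tip','holder'):
  for b in bot.boxes_of('wrist',k): print(k,b['p'],b['location'])
E
```

```text
clock: 21.57
ee_pos: [0.5727, -0.2977, 0.3173]
eef_rot: [-2.229, -2.209, 0.006]
wrist_force: [-0.3, 0.6, -0.8]
grip_width: 0.05
finger_force: 0.0
21.57 [ 0.5727 -0.2977  0.3173] [[0.009, 1.0, -0.005], [1.0, -0.009, -0.0], [-0.0, -0.005, -1.0]] [-0.3  0.6 -0.8] 0.05 0.0 [ 0.38  0.77  0.12  1.01 -0.09  1.36  0.48]
brush 0.77 [257.2, 212.3]
brush_tip 0.63 [260.3, 212.3]
holder 0.78 [272.6, 184.3]
```

View pics/w5.png

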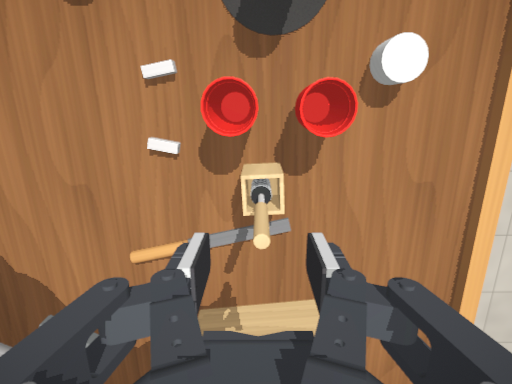

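Wrist view: brush handle end at (262,240), bristle top near (261,192), holder opening about (242,177)–(284,215); the brush stands nearly upright.

```bash
python3 - <<'E'
from h import *
c,W=cam('wrist'); ct,Wt=cam('top')
o1,d1=ray(c,W,(262,240)); o2,d2=ray(ct,Wt,crop2((692,189)))
A=np.stack([d1,-d2],1); t=np.linalg.lstsq(A,o2-o1,rcond=None)[0]; print('tri',o1+d1*t[0],o2+d2*t[1])
for z in (.2,.21): print(z,at_z(c,W,(262,240),z)[:2],at_z(ct,Wt,crop2((692,189)),z)[:2])
print('headtop',at_z(c,W,(261,192),.072)[:2],'stem/handle start')
print('holder top',[at_z(c,W,p,.08)[:2].round(3) for p in [(243,178),(283,177),(284,215),(243,216)]])
E
```

```text
tri [ 0.57800285 -0.37792276  0.12963419] [ 0.58096902 -0.38155506  0.13139429]
0.2 [ 0.57730525 -0.34439538] [ 0.57472413 -0.35341054]
0.21 [ 0.57720611 -0.33963065] [ 0.57381387 -0.34930818]
headtop [ 0.57722197 -0.33346772] stem/handle start
holder top [array([ 0.553, -0.312]), array([ 0.606, -0.311]), array([ 0.609, -0.364]), array([ 0.552, -0.365])]
```

```bash
python3 - <<'E'
from h import *
Rm=tool([0,0,-1],[0,-1,0]); row([.576,-.346,.31],Rm); row([.576,-.346,.15],Rm)
E
```

```text
row [-0.004  0.002  1.568] [-5.52  0.2   0.83]
row [-0.004  0.002  1.568] [-5.54  0.26 16.83]
```

```bash
python3 -m jog '0 0 0.39 -1 0 0 6;0 0 0.39 -1 0 0 6;0 0 0.39 -1 0 0 6;0 0 0.39 -2 0 0 6;0 0 0.78 -3 0.1 0 6;0 0 0.78 -3 0.1 0 6;0 0 0.78 -3 0.1 0 6;0 0 1.18 -4 0.2 0 6;0 0 1.18 -4 0.2 0 6;0 0 1.18 -4 0.2 0 6;0 0 1.568 -5.5 0.2 0.8 6;0 0 1.568 -5.5 0.2 0.8 6;0 0 1.568 -5.5 0.2 0.8 6;0 0 1.568 -5.5 0.2 0.8 6;0 0 1.568 -5.5 0.2 0.8 6'
python3 - <<'E'
from h import *
st(); Rm=tool([0,0,-1],[0,-1,0]); row([.576,-.346,.15],Rm)
im,c,W=snap('wrist','w6.png')
for k in ('brush','holder'):
  for b in bot.boxes_of('wrist',k): print(k,b['p'],b['location'],at_z(c,W,b['location'],.08))
E
```

```text
clock: 23.02
ee_pos: [0.5768, -0.3447, 0.312]
eef_rot: [-3.141, -0.006, 0.003]
wrist_force: [-0.3, 0.2, -0.6]
grip_width: 0.0599
finger_force: 0.0
23.02 [ 0.5768 -0.3447  0.312 ] [[1.0, 0.004, -0.002], [0.004, -1.0, 0.0], [-0.002, -0.0, -1.0]] [-0.3  0.2 -0.6] 0.0599 0.0 [ 0.33  0.87  0.5   0.9  -0.38  1.45 -0.85]
row [-0.     0.002  0.004] [-0.05  0.13 16.2 ]
brush 0.83 [256.5, 173.0] [ 0.56377184 -0.34334222  0.08      ]
holder 0.97 [247.6, 152.9] [ 0.58986785 -0.33201973  0.08      ]
```

View pics/w6.png

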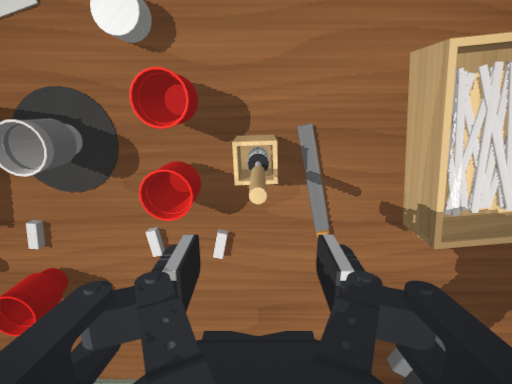

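Wrist view: handle end at (258,196), head (259,158), holder centre (256,161); laterally midway between the fingers. The cup at left looks empty.

```bash
python3 - <<'E'
from h import *
c,W=cam('wrist')
print(at_z(c,W,(258,197),.208),at_z(c,W,(259,159),.072),[at_z(c,W,p,.08)[:2].round(3) for p in [(234,137),(277,136),(277,185),(234,184)]])
E
python3 -m jog '0 0 0 0 0.1 4 6;0 0 0 0 0.1 8 6;0 0 0 0 0.1 11 6;0 0 0 0 0.1 14 6;0 0 0 0 0.1 16.2 6;0 0 0 0 0.1 16.2 6;0 0 0 0 0.1 16.2 6'
```

```text
[ 0.57112686 -0.34511042  0.208     ] [ 0.58077833 -0.3464993   0.072     ] [array([ 0.61 , -0.315]), array([ 0.611, -0.369]), array([ 0.548, -0.37 ]), array([ 0.549, -0.314])]
clock: 23.75
ee_pos: [0.5767, -0.3456, 0.1508]
eef_rot: [-3.141, -0.008, 0.003]
wrist_force: [0.8, -0.2, 0.3]
grip_width: 0.06
finger_force: 0.0
```

```bash
python3 -m jog '0 0 0 -0.2 0 0 6;0 0 0 -0.2 0 0 1;0 0 0 -0.2 0 0 1;0 0 0 -0.2 0 0 1;0 0 0 -0.2 0 0 1;0 0 0 -0.2 0 0 1;0 0 0 -0.2 0 0 1;0 0 0 -0.2 0 0 1;0 0 0 -0.2 0 0 1' 50
python3 -c "
from h import *
st()"
```

```text
clock: 24.5
ee_pos: [0.5752, -0.3455, 0.1515]
eef_rot: [3.141, 0.005, 0.001]
wrist_force: [-0.2, 1.7, 5.7]
grip_width: 0.0148
finger_force: 48.6
24.5 [ 0.5752 -0.3455  0.1515] [[1.0, 0.003, 0.0], [0.003, -1.0, -0.0], [0.0, 0.0, -1.0]] [-0.2  1.7  5.7] 0.0148 48.6 [ 0.32  1.    0.45  1.19 -0.44  1.05 -0.76]
```

```bash
python3 -m jog '0 0 0 0 0 -3 1;0 0 0 0 0 -6 1;0 0 0 0 0 -10 1;0 0 0 0 0 -14 1;0 0 0 -3 -6 -15 1;0 0 0 -3 -10 -15 1;0 0 0 -3 -10 -15 1;0 0 0 -3 -10 -15 1;0 0 0 -3 -10 -15 1'
python3 - <<'E'
from h import *
st()
a,c,W=snap('scene','s7.png'); b,ct,Wt=snap('top','t7.png')
p=bot.sense()['ee_pos']
for n,cc,WW in (('scene',c,W),('top',ct,Wt)): print(n,'exp tip',proj(cc,WW,p-[0,0,.1465]),'top',proj(cc,WW,p+[0,0,.06]),'tcp',proj(cc,WW,p))
for n in ('scene','top'):
  for k in ('brush_tip','cup'):
    for q in bot.boxes_of(n,k): print(n,k,q['p'],q['location'])
u=proj(c,W,p-[0,0,.1465]).astype(int); A=cv2.resize(a[max(0,u[1]-90):u[1]+40,u[0]-60:u[0]+60],None,fx=3.2,fy=3.2,interpolation=3)
B=cv2.resize(b[145:245,235:335],(416,416),interpolation=3)
cv2.imwrite('pics/p7.png',cv2.cvtColor(np.hstack([A,B[:A.shape[0]]]) if A.shape[0]==416 else A,cv2.COLOR_RGB2BGR)); print(A.shape,u)
E
```

```text
clock: 25.25
ee_pos: [0.5449, -0.2444, 0.3015]
eef_rot: [-3.141, -0.008, -0.0]
wrist_force: [0.8, -0.2, -1.0]
grip_width: 0.0146
finger_force: 49.0
25.25 [ 0.5449 -0.2444  0.3015] [[1.0, 0.005, 0.0], [0.005, -1.0, 0.0], [0.0, -0.0, -1.0]] [ 0.8 -0.2 -1. ] 0.0146 49.0 [ 0.14  0.73  0.53  1.28 -0.36  1.22 -0.89]
scene exp tip [216.68053473 124.71298574] top [211.97952026  61.90470933] tcp [213.47381355  81.86933335]
top exp tip [360.37114483 202.38889983] top [388.84308978 197.36095148] tcp [379.00351231 199.09855274]
scene brush_tip 0.81 [215.6, 110.2]
scene cup 0.93 [190.8, 163.9]
scene cup 0.76 [235.4, 187.3]
scene cup 0.71 [222.2, 147.4]
scene cup 0.66 [315.7, 173.5]
scene cup 0.59 [338.7, 212.4]
top brush_tip 0.28 [209.7, 255.5]
top cup 0.82 [346.4, 209.7]
top cup 0.81 [260.8, 271.5]
top cup 0.74 [284.0, 185.6]
top cup 0.65 [346.4, 162.1]
top cup 0.18 [195.3, 147.1]
(416, 384, 3) [216 124]
```

View pics/p7.png

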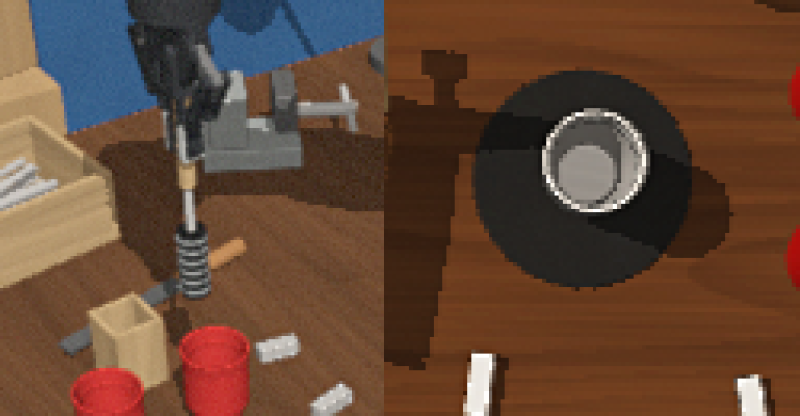

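Left: brush hangs vertical, bristle end at image pixel ≈(216.6,126.8), matching the expected (216.7,124.7). Right: cup empty, rim centre at top-image pixel ≈(285.7,183.7), well inside the mat (centre (282.8,188)).

```bash
python3 - <<'E'
from h import *
c,W=cam('scene'); ct,Wt=cam('top'); p=bot.sense()['ee_pos']
print('cup',at_z(ct,Wt,(285.7,183.7),.0965),'mat',at_z(ct,Wt,(282.8,188),.003), 'bristle top exp',proj(c,W,p-[0,0,.0765]))
row([.597,-.053,.30]); 
E
```

```text
cup [ 0.595583  -0.0572779  0.0965   ] mat [ 0.59196321 -0.05476931  0.003     ] bristle top exp [215.23603138 105.26238879]
row [0. 0. 0.] [  5.29 -19.34   0.04]
```

```bash
python3 -m jog '0 0 0 1.5 -4 0 1;0 0 0 3 -8 0 1;0 0 0 4 -12 0 1;0 0 0 5 -16 0 1;0 0 0 5.1 -18.9 0 1;0 0 0 5.1 -18.9 0 1;0 0 0 5.1 -18.9 0 1;0 0 0 5.1 -18.9 2 1;0 0 0 5.1 -18.9 4 1;0 0 0 5.1 -18.9 6 1;0 0 0 5.1 -18.9 8 1;0 0 0 5.1 -18.9 10 1;0 0 0 5.1 -18.9 12 1;0 0 0 5.1 -18.9 12 1;0 0 0 5.1 -18.9 12 1'
python3 - <<'E'
from h import *
st(); b,ct,Wt=snap('scene'); p=bot.sense()['ee_pos']; print(proj(ct,Wt,p),proj(ct,Wt,[.596,-.056,.098]))
u=proj(ct,Wt,[.596,-.056,.13]).astype(int)
cv2.imwrite('pics/p8.png',cv2.cvtColor(cv2.resize(b[u[1]-60:u[1]+50,u[0]-60:u[0]+60],None,fx=4,fy=4,interpolation=3),cv2.COLOR_RGB2BGR)); print(u)
E
```

```text
clock: 26.8
ee_pos: [0.5948, -0.0578, 0.1807]
eef_rot: [3.141, 0.002, -0.003]
wrist_force: [-0.3, -0.7, -0.1]
grip_width: 0.0145
finger_force: 49.1
26.8 [ 0.5948 -0.0578  0.1807] [[1.0, 0.001, -0.002], [0.001, -1.0, -0.0], [-0.002, 0.0, -1.0]] [-0.3 -0.7 -0.1] 0.0145 49.1 [-0.18  0.85  0.49  1.47 -0.46  0.93 -1.13]
[236.00003274 157.10930673] [236.85593962 180.03249634]
[236 171]
```

View pics/p8.png

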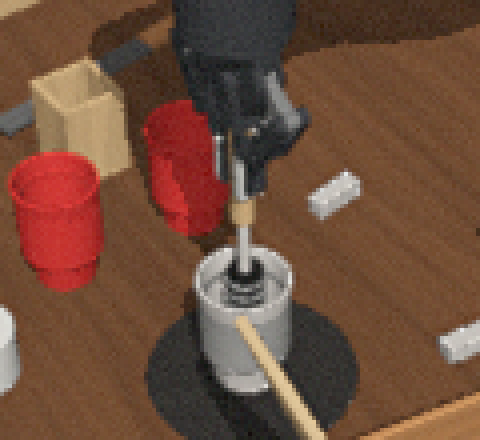

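Brush head is inside the cup, centred (stem at column 245, rim centre 243). Going down for the first bottom contact.

```bash
python3 -m jog '0 0 0 0.05 -0.1 1.2 1;0 0 0 0.05 -0.1 2 1;0 0 0 0.05 -0.1 2.4 1;0 0 0 0.05 -0.1 2.6 1;0 0 0 0.05 -0.1 2.6 1'; python3 -m jog '0 0 0 0 0 0.15 1;0 0 0 0 0 0.3 1;0 0 0 0 0 0.3 1'
```

```text
clock: 27.27
ee_pos: [0.5954, -0.0557, 0.1548]
eef_rot: [-3.142, -0.005, 0.001]
wrist_force: [0.1, 0.0, 0.1]
grip_width: 0.0148
finger_force: 49.1
clock: 27.52
ee_pos: [0.5964, -0.0558, 0.1534]
eef_rot: [3.141, 0.005, 0.004]
wrist_force: [-2.1, 0.5, 19.4]
grip_width: 0.0147
finger_force: 51.2
```

```bash
python3 -m jog '0 0 0 0 0 -2.5 1;0 0 0 0 0 -5 1;0 0 0 0 0 -7.8 1;0 0 0 0 0 -7.8 1;0 0 0 0 0 -7.8 1;0 0 0 0 0 -5 1;0 0 0 0 0 -2.5 1;0 0 0 0 0 -0.6 1;0 0 0 0 0 -0.1 1;0 0 0 0 0 -0.1 1;0 0 0 0 0 -0.1 1' ; python3 -m jog '0 0 0 0 0 -2.5 1;0 0 0 0 0 -5 1;0 0 0 0 0 -7.8 1;0 0 0 0 0 -7.8 1;0 0 0 0 0 -7.8 1'; python3 -m jog '0 0 0 0 0 2.5 1;0 0 0 0 0 5 1;0 0 0 0 0 7 1;0 0 0 0 0 7.7 1;0 0 0 0 0 7.7 1;0 0 0 0 0 7.7 1'
```

```text
clock: 28.43
ee_pos: [0.5951, -0.0556, 0.1521]
eef_rot: [-3.141, -0.005, 0.003]
wrist_force: [-0.4, -0.4, -1.2]
grip_width: 0.0148
finger_force: 49.2
clock: 28.85
ee_pos: [0.5957, -0.0555, 0.2315]
eef_rot: [-3.141, -0.005, -0.001]
wrist_force: [-0.1, -0.8, -0.2]
grip_width: 0.0149
finger_force: 49.3
clock: 29.35
ee_pos: [0.5952, -0.0556, 0.1533]
eef_rot: [-3.142, -0.005, 0.003]
wrist_force: [0.1, 0.4, 0.1]
grip_width: 0.0146
finger_force: 49.5
```

```bash
python3 -m jog '0 0 0 0 0 0.15 1;0 0 0 0 0 0.25 1;0 0 0 0 0 0.25 1;0 0 0 0 0 0.25 1'
```

```text
clock: 29.68
ee_pos: [0.5954, -0.0555, 0.1514]
eef_rot: [-3.141, -0.005, 0.001]
wrist_force: [0.7, 0.5, 0.3]
grip_width: 0.015
finger_force: 49.4
```

```bash
python3 -m jog '0 0 0 0 0 0.1 1;0 0 0 0 0 0.15 1;0 0 0 0 0 0.15 1'; python3 -m jog '0 0 0 0 0 0.1 1;0 0 0 0 0 0.15 1;0 0 0 0 0 0.15 1'
```

```text
clock: 29.93
ee_pos: [0.5957, -0.0555, 0.1502]
eef_rot: [-3.141, -0.005, -0.0]
wrist_force: [0.2, -0.5, 5.6]
grip_width: 0.0146
finger_force: 50.1
clock: 30.18
ee_pos: [0.5964, -0.0558, 0.15]
eef_rot: [3.141, 0.005, 0.004]
wrist_force: [-2.6, 1.6, 26.3]
grip_width: 0.0148
finger_force: 52.3
```

```bash
python3 -m jog '0 0 0 0 0 -2.5 1;0 0 0 0 0 -5 1;0 0 0 0 0 -8 1;0 0 0 0 0 -12 1;0 0 0 0 0 -15 1;0 0 0 0 0 -15 1;0 0 0 -2 4 -15 1;0 0 0 -4 8 -15 1;0 0 0 -4 12 -15 1;0 0 0 -4 16 -15 1;0 0 0 -4 20 -15 1;0 0 0 -3 24 -15 1;0 0 0 -2.5 27 -15 1;0 0 0 -2.1 29 -15 1;0 0 0 -2.1 29 -15 1;0 0 0 -2.1 29 -15 1;0 0 0 -2.1 29 -15 1'
python3 - <<'E'
from h import *
Rm=tool([0,0,-1],[0,-1,0]); row([.5755,-.344,.235],Rm);row([.5755,-.344,.15],Rm)
b,c,W=snap('scene'); p=bot.sense()['ee_pos']; u=proj(c,W,p-[0,0,.143]).astype(int); print(u,proj(c,W,p-[0,0,.143]),proj(c,W,[.5755,-.343,.08]))
cv2.imwrite('pics/p9.png',cv2.cvtColor(cv2.resize(b[max(u[1]-70,0):u[1]+60,u[0]-60:u[0]+60],None,fx=4,fy=4,interpolation=3),cv2.COLOR_RGB2BGR))
E
```

```text
clock: 31.6
ee_pos: [0.5755, -0.3449, 0.2981]
eef_rot: [-3.141, -0.005, 0.001]
wrist_force: [0.6, 0.8, -0.5]
grip_width: 0.0147
finger_force: 49.4
row [-0.001  0.001  0.003] [-0.   -0.09  6.31]
row [-0.001  0.001  0.003] [ 0.   -0.08 14.81]
[192 112] [192.33665105 112.58542771] [195.00915123 131.93675516]
```

View pics/p9.png

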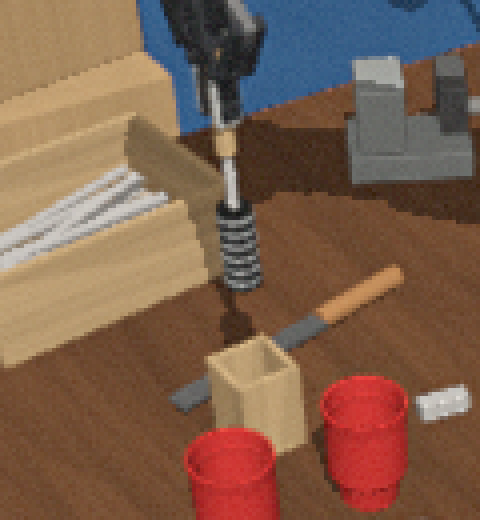

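Tip at crop (241,287), holder mouth centre (255,361); both match projections, so straight down is right.

```bash
python3 -m jog '0 0 0 0 -0.1 3 1;0 0 0 0 -0.1 6 1;0 0 0 0 -0.1 8 1;0 0 0 0 -0.1 10 1;0 0 0 0 -0.1 12 1;0 0 0 0 -0.1 13.5 1;0 0 0 0 -0.1 14.3 1;0 0 0 0 -0.1 14.6 1;0 0 0 0 -0.1 14.6 1'; python3 -m jog '0 0 0 0 0 0.15 1;0 0 0 0 0 0.25 1;0 0 0 0 0 0.25 1'
```

```text
clock: 32.4
ee_pos: [0.5755, -0.3441, 0.1524]
eef_rot: [-3.141, -0.006, 0.001]
wrist_force: [-0.2, 0.3, -0.3]
grip_width: 0.0146
finger_force: 49.3
clock: 32.65
ee_pos: [0.5755, -0.3446, 0.1502]
eef_rot: [3.141, 0.005, -0.0]
wrist_force: [0.3, -0.3, -0.5]
grip_width: 0.0149
finger_force: 49.3
```

```bash
python3 -m jog '0 0 0 0 0 0.1 1;0 0 0 0 0 0.2 1;0 0 0 0 0 0.2 1;0 0 0 0 0 0.2 1'; python3 -m jog '0 0 0 0 0 0 2.5;0 0 0 0 0 0 4;0 0 0 0 0 0 6;0 0 0 0 0 0 6;0 0 0 0 0 0 6;0 0 0 0 0 0 6;0 0 0 0 0 -3 6;0 0 0 0 0 -7 6;0 0 0 0 0 -11 6;0 0 0 0 0 -15 6;0 0 0 -4 0 -17 6;0 0 0 -8 -2 -18 6;0 0 0 -12 -4 -18 6;0 0 0 -12 -4 -18 6'
python3 - <<'E'
from h import *
st()
b,c,W=snap('scene'); im,ct,Wt=snap('top','t10.png')
A=cv2.resize(b[60:220,150:350],(500,400),interpolation=3); B=cv2.resize(im[120:280,240:360],(300,400),interpolation=3)
cv2.imwrite('pics/p10.png',cv2.cvtColor(np.hstack([A,B]),cv2.COLOR_RGB2BGR))
for b in bot.boxes_of('top','offcut0'): print('top',round(b['p'],2),b['location'],at_z(ct,Wt,b['location'],.016)[:2])
for b in bot.boxes_of('scene','offcut0'): print('scene',round(b['p'],2),b['location'],at_z(c,W,b['location'],.008)[:2])
E
```

```text
clock: 32.98
ee_pos: [0.5755, -0.3447, 0.1482]
eef_rot: [3.141, 0.005, 0.0]
wrist_force: [-0.5, 0.4, 5.7]
grip_width: 0.0147
finger_force: 49.9
clock: 34.15
ee_pos: [0.4516, -0.3038, 0.329]
eef_rot: [-3.141, -0.002, 0.0]
wrist_force: [1.8, -0.5, 1.4]
grip_width: 0.0599
finger_force: 0.0
34.15 [ 0.4516 -0.3038  0.329 ] [[1.0, 0.001, -0.0], [0.001, -1.0, 0.001], [-0.0, -0.001, -1.0]] [ 1.8 -0.5  1.4] 0.0599 0.0 [ 0.26  0.61  0.54  1.43 -0.32  1.19 -0.73]
top 0.52 [357.3, 246.3] [ 0.42261048 -0.27507952]
top 0.48 [253.0, 236.6] [0.44455158 0.03216864]
top 0.47 [104.2, 205.8] [0.52744056 0.48246102]
scene 0.57 [244.0, 141.1] [ 0.4185711  -0.28748334]
scene 0.42 [295.8, 197.6] [0.44157491 0.02942368]
```

View pics/p10.png

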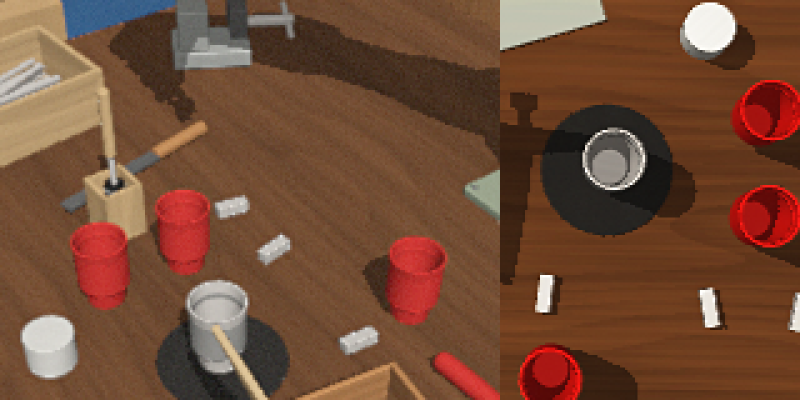

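Scene/top view: brush stands in its holder, the empty cup stands on the mat, three offcuts remain at scene-crop (232,207), (274,249), (359,340).

```bash
cat > off.py <<'E'
from h import *
import sys
def offcuts(im,c,W):
    g=im.astype(int); m=((g.min(2)>130)&(g.max(2)-g.min(2)<60)).astype(np.uint8); out=[]
    for k in cv2.findContours(m,0,2)[0]:
        if 30<cv2.contourArea(k)<200:
            r=cv2.minAreaRect(k); B=np.array([at_z(c,W,p,.016)[:2] for p in cv2.boxPoints(r)]); L=B[1]-B[0],B[2]-B[1]; l=max(L,key=np.linalg.norm); n=sorted(np.linalg.norm(x) for x in L)
            ce=B.mean(0)
            if .3<ce[0]<.56 and -.4<ce[1]<.15 and n[1]<.06: out.append((ce,((np.degrees(np.arctan2(l[1],l[0]))+90)%180)-90,n))
    return out
im,c,W=snap('top',sys.argv[1] if len(sys.argv)>1 else None); st()
for ce,a,n in offcuts(im,c,W):
    y=[-np.sin(np.radians(a)),np.cos(np.radians(a)),0]; Rm=near(tool([0,0,-1],y))
    print(ce.round(3),round(a),np.round(n,3)); row([*ce,.12],Rm); row([*ce,.006],Rm)
E
python3 off.py
```

```text
34.4 [ 0.4559 -0.3051  0.3277] [[1.0, 0.004, -0.001], [0.004, -1.0, -0.0], [-0.001, 0.0, -1.0]] [ 0.4 -0.3 -0.6] 0.0604 0.0 [ 0.26  0.62  0.54  1.42 -0.32  1.19 -0.73]
[ 0.428 -0.282] -11 [0.018 0.044]
row [0.    0.001 0.201] [-2.8  -2.34 20.77]
row [0.    0.001 0.201] [-2.8  -2.34 32.17]
[ 0.431 -0.175] 10 [0.016 0.044]
row [-0.     0.001 -0.168] [ -2.41 -12.98  20.77]
row [-0.     0.001 -0.168] [ -2.4  -12.98  32.17]
[0.444 0.02 ] -6 [0.015 0.043]
row [0.    0.001 0.109] [ -1.09 -32.47  20.77]
row [0.    0.001 0.109] [ -1.08 -32.47  32.17]
```

```bash
python3 -m jog '0 0 0.1 -1.4 -1.2 4 4.5;0 0 0.2 -2.8 -2.3 8 4.5;0 0 0.2 -2.8 -2.3 12 4.5;0 0 0.2 -2.8 -2.3 16 4.5;0 0 0.2 -2.8 -2.3 20 4.5;0 0 0.2 -2.8 -2.3 24 4.5;0 0 0.2 -2.8 -2.3 28 4.5;0 0 0.2 -2.8 -2.3 30.5 4.5;0 0 0.2 -2.8 -2.3 31.8 4.5;0 0 0.2 -2.8 -2.3 32.2 4.5;0 0 0.2 -2.8 -2.3 32.2 4.5;0 0 0.2 -2.8 -2.3 32.2 1;0 0 0.2 -2.8 -2.3 32.2 1;0 0 0.2 -2.8 -2.3 32.2 1;0 0 0.2 -2.8 -2.3 32.2 1;0 0 0.2 -2.8 -2.3 32.2 1;0 0 0.2 -2.8 -2.3 32.2 1' 50
python3 -c "
from h import *
st()"
```

```text
clock: 35.82
ee_pos: [0.4276, -0.2823, 0.0069]
eef_rot: [3.126, -0.308, 0.001]
wrist_force: [-0.2, 0.2, 6.9]
grip_width: 0.0147
finger_force: 49.0
35.82 [ 0.4276 -0.2823  0.0069] [[0.981, -0.195, 0.001], [-0.195, -0.981, -0.001], [0.001, 0.001, -1.0]] [-0.2  0.2  6.9] 0.0147 49.0 [ 0.4   1.01  0.22  1.89 -0.67  0.31 -0.6 ]
```

```bash
python3 - <<'E'
from h import *
row([.45,-.2,.22]); row([.46,.06,.24]); row([.55,.22,.22]);row([.55,.22,.11])
E
```

```text
row [0. 0. 0.] [  0.61  -8.49 -21.32]
row [0. 0. 0.] [ -3.49 -34.19 -23.33]
row [0. 0. 0.] [  2.2  -51.64 -21.34]
row [0. 0. 0.] [  2.19 -51.64 -10.34]
```

```bash
python3 -m jog '0 0 0 0 0 -4 1;0 0 0 0 0 -8 1;0 0 0 0 0 -12 1;0 0 0 0 -3 -16 1;0 0 0 0 -6 -19 1;0 0 0 0.6 -9 -21.3 1;0 0 0 0 -13 -22 1;0 0 0 -0.6 -17 -22 1;0 0 0 -1.3 -21 -22 1;0 0 0 -2 -25 -22 1;0 0 0 -2.7 -29 -22 1;0 0 0 -3.4 -33 -22 1;0 0 0 -2 -37 -22 1;0 0 0 -1 -41 -22 1;0 0 0 0 -45 -22 1;0 0 0 1 -49 -22 1;0 0 0 2.2 -51.6 -19 1;0 0 0 2.2 -51.6 -15 1;0 0 0 2.2 -51.6 -12 1;0 0 0 2.2 -51.6 -11 1'; python3 -m jog '0 0 0 0 0 2 1;0 0 0 0 0 4 1;0 0 0 0 0 4 1;0 0 0 0 0 4 4;0 0 0 0 0 4 4;0 0 0 0 0 4 4;0 0 0 0 0 4 4;0 0 0 0 0 0 4;0 0 0 0 0 -4 4;0 0 0 0 0 -8 4;0 0 0 0 0 -12 4;0 0 0 0 0 -12 4'
python3 - <<'E'
from h import *
st(); row([.46,.03,.23]); row([.431,-.175,.20],near(tool([0,0,-1],[-.174,.985,0])))
E
```

```text
clock: 37.48
ee_pos: [0.548, 0.2198, 0.1125]
eef_rot: [3.125, -0.308, -0.007]
wrist_force: [-0.2, -0.3, -0.6]
grip_width: 0.0141
finger_force: 49.5
clock: 38.48
ee_pos: [0.5518, 0.2195, 0.2434]
eef_rot: [-3.123, 0.309, -0.013]
wrist_force: [0.6, 0.9, 0.9]
grip_width: 0.0395
finger_force: 0.0
38.48 [0.5518 0.2195 0.2434] [[0.981, -0.196, 0.008], [-0.196, -0.981, 0.003], [0.008, -0.004, -1.0]] [0.6 0.9 0.9] 0.0395 0.0 [-0.74  0.81  0.69  1.41 -0.55  1.1  -1.73]
row [0. 0. 0.] [-5.3  20.39  1.21]
row [-0.003 -0.008 -0.372] [-4.15 41.07  4.13]
```

```bash
python3 off.py; python3 - <<'E'
from h import *
im,c,W=snap('scene')
for b in bot.boxes_of('scene','offcut0'): print('scene',round(b['p'],2),b['location'],at_z(c,W,b['location'],.008)[:2])
E
```

```text
38.53 [0.5509 0.2198 0.24  ] [[0.981, -0.196, 0.005], [-0.196, -0.981, 0.002], [0.005, -0.003, -1.0]] [-0.8 -1.1 -1.6] 0.0399 0.0 [-0.74  0.82  0.69  1.42 -0.55  1.1  -1.72]
[ 0.431 -0.176] 12 [0.014 0.043]
row [-0.002 -0.005 -0.401] [-4.11 41.17 11.84]
row [-0.002 -0.005 -0.401] [-4.16 41.21 23.24]
[0.444 0.02 ] -6 [0.015 0.043]
row [-0.003 -0.005 -0.091] [-6.64 21.77 11.89]
row [-0.003 -0.005 -0.091] [-6.7  21.81 23.29]
scene 0.72 [308.0, 256.6] [0.55070562 0.21445194]
scene 0.67 [261.7, 155.9] [ 0.41377234 -0.18694507]
```

```bash
python3 -m jog '0 0 -0.03 -2 4 0 4;0 0 -0.05 -3 8 0 4;0 0 -0.07 -4 12 0 4;0 0 -0.09 -5 16 2 4;0 0 -0.09 -6.6 20 5 4;0 0 -0.09 -6.6 21.8 9 4;0 0 -0.09 -6.6 21.8 13 4;0 0 -0.09 -6.6 21.8 17 4;0 0 -0.09 -6.6 21.8 20 4;0 0 -0.09 -6.6 21.8 22.2 4;0 0 -0.09 -6.6 21.8 23.2 4;0 0 -0.09 -6.6 21.8 23.2 4;0 0 -0.09 -6.6 21.8 23.2 1;0 0 -0.09 -6.6 21.8 23.2 1;0 0 -0.09 -6.6 21.8 23.2 1;0 0 -0.09 -6.6 21.8 23.2 1;0 0 -0.09 -6.6 21.8 23.2 1;0 0 -0.09 -6.6 21.8 23.2 1' 50
python3 - <<'E'
from h import *
st(); row([.46,.06,.22]);row([.55,.17,.22]);row([.55,.17,.075])
E
```

```text
clock: 40.13
ee_pos: [0.4425, 0.019, 0.0046]
eef_rot: [-3.137, 0.167, -0.001]
wrist_force: [-0.4, 0.1, 10.8]
grip_width: 0.0146
finger_force: 50.1
40.13 [0.4425 0.019  0.0046] [[0.994, -0.106, 0.001], [-0.106, -0.994, 0.0], [0.0, -0.0, -1.0]] [-0.4  0.1 10.8] 0.0146 50.1 [-0.14  0.98  0.04  2.13 -0.87  0.05 -0.92]
row [0. 0. 0.] [  1.32  -4.26 -21.54]
row [0. 0. 0.] [  9.1  -16.16 -21.53]
row [0. 0. 0.] [  9.09 -16.15  -7.03]
```

```bash
python3 -m jog '0 0 0 0 0 -4 1;0 0 0 0 0 -8 1;0 0 0 0 0 -12 1;0 0 0 0 0 -16 1;0 0 0 1.3 -3 -19 1;0 0 0 3.5 -6 -20 1;0 0 0 6 -9 -20 1;0 0 0 8 -12 -20 1;0 0 0 9.1 -16 -19 1;0 0 0 9.1 -16.2 -15 1;0 0 0 9.1 -16.2 -11 1;0 0 0 9.1 -16.2 -8 1;0 0 0 9.1 -16.2 -7 1;0 0 0 9.1 -16.2 -7 1;0 0 0 9.1 -16.2 -7 1'
python3 -m jog '0 0 0 0 0 0 4;0 0 0 0 0 0 4;0 0 0 0 0 0 4;0 0 0 0 0 0 4;0 0 0 0 0 -4 4;0 0 0 0 0 -8 4;0 0 0 0 0 -12 4;0 0 0 0 0 -15 4;0 0 0 0 0 -15 4'; python3 off.py
```

```text
clock: 41.38
ee_pos: [0.5506, 0.1701, 0.0753]
eef_rot: [-3.137, 0.168, -0.001]
wrist_force: [-0.4, -0.6, 0.3]
grip_width: 0.0144
finger_force: 49.3
clock: 42.13
ee_pos: [0.5518, 0.17, 0.2297]
eef_rot: [-3.135, 0.168, -0.01]
wrist_force: [-0.3, -0.3, 0.6]
grip_width: 0.0399
finger_force: 0.0
42.18 [0.551  0.1702 0.2267] [[0.994, -0.107, 0.004], [-0.107, -0.994, 0.002], [0.004, -0.002, -1.0]] [-0.2 -0.4 -1.6] 0.0401 0.0 [-0.68  0.81  0.7   1.5  -0.58  1.04 -1.51]
[ 0.431 -0.176] 11 [0.014 0.043]
row [-0.001 -0.004 -0.293] [-8.31 35.72 10.57]
row [-0.001 -0.004 -0.293] [-8.35 35.74 21.97]
```

```bash
python3 -m jog '0 0 -0.03 -3 4 0 4;0 0 -0.07 -5 8 0 4;0 0 -0.11 -7 12 0 4;0 0 -0.15 -8 16 0 4;0 0 -0.19 -8.3 20 0 4;0 0 -0.23 -8.3 24 2 4;0 0 -0.27 -8.3 28 4 4;0 0 -0.293 -8.3 32 6 4;0 0 -0.293 -8.3 35.7 9 4;0 0 -0.293 -8.3 35.7 13 4;0 0 -0.293 -8.3 35.7 17 4;0 0 -0.293 -8.3 35.7 20 4;0 0 -0.293 -8.3 35.7 21.5 4;0 0 -0.293 -8.3 35.7 21.9 4;0 0 -0.293 -8.3 35.7 21.9 1;0 0 -0.293 -8.3 35.7 21.9 1;0 0 -0.293 -8.3 35.7 21.9 1;0 0 -0.293 -8.3 35.7 21.9 1;0 0 -0.293 -8.3 35.7 21.9 1;0 0 -0.293 -8.3 35.7 21.9 1' 50
python3 - <<'E'
from h import *
st(); row([.45,.03,.22]);row([.55,.25,.22]);row([.55,.25,.075])
E
```

```text
clock: 43.85
ee_pos: [0.4301, -0.1759, 0.006]
eef_rot: [3.127, 0.293, 0.002]
wrist_force: [0.1, 0.6, 14.0]
grip_width: 0.0145
finger_force: 51.0
43.85 [ 0.4301 -0.1759  0.006 ] [[0.983, 0.186, 0.001], [0.186, -0.983, -0.001], [0.001, 0.001, -1.0]] [ 0.1  0.6 14. ] 0.0145 51.0 [ 0.26  0.99  0.1   2.06 -0.69  0.13 -0.38]
row [0. 0. 0.] [  5.8  -19.84 -21.41]
row [0. 0. 0.] [ 19.71 -39.6  -21.41]
row [0. 0. 0.] [ 19.7  -39.61  -6.91]
```

```bash
python3 -m jog '0 0 0 0 0 -4 1;0 0 0 0 0 -8 1;0 0 0 0 0 -12 1;0 0 0 0 0 -16 1;0 0 0 1 -4 -19 1;0 0 0 2 -8 -21 1;0 0 0 3.5 -12 -21.4 1;0 0 0 4.8 -16 -21.4 1;0 0 0 5.8 -20 -21.4 1;0 0 0 8.5 -24 -21.4 1;0 0 0 11.3 -28 -21.4 1;0 0 0 14 -32 -21.4 1;0 0 0 17 -36 -21.4 1;0 0 0 19.7 -39.6 -21 1;0 0 0 19.7 -39.6 -17 1;0 0 0 19.7 -39.6 -13 1;0 0 0 19.7 -39.6 -10 1;0 0 0 19.7 -39.6 -8 1;0 0 0 19.7 -39.6 -7 1;0 0 0 19.7 -39.6 -7 1'
python3 -m jog '0 0 0 0 0 0 1;0 0 0 0 0 0 4;0 0 0 0 0 0 4;0 0 0 0 0 0 4;0 0 0 0 0 0 4;0 0 0 0 0 -4 4;0 0 0 0 0 -8 4;0 0 0 0 0 -12 4;0 0 0 0 0 -15 4;0 0 0 -3 4 -15 4;0 0 0 -7 8 -15 4;0 0 0 -10 12 -15 4;0 0 0 -13 16 -15 4;0 0 0 -15 20 -15 4;0 0 0 -17 24 -16 4;0 0 0 -17 28 -17 4;0 0 0 -17 32 -18 4;0 0 0 -17 36 -18 4;0 0 0 -17 36 -18 4;0 0 0 -17 36 -18 4'
python3 - <<'E'
from h import *
st()
b,c,W=snap('scene'); im,ct,Wt=snap('top')
A=cv2.resize(b[80:384,140:440],(400,405),interpolation=3); B=cv2.resize(im[110:290,110:290],(400,405),interpolation=3)
cv2.imwrite('pics/p11.png',cv2.cvtColor(np.hstack([A,B]),cv2.COLOR_RGB2BGR))
for n in ('top','scene'):
  for k in ('offcut0','slug0'):
    for q in bot.boxes_of(n,k): print(n,k,round(q['p'],2),np.round(q['location']))
E
```

```text
clock: 45.52
ee_pos: [0.549, 0.2495, 0.0739]
eef_rot: [3.127, 0.292, -0.004]
wrist_force: [-0.7, 0.9, -0.1]
grip_width: 0.0143
finger_force: 49.3
clock: 47.18
ee_pos: [0.4491, -0.1431, 0.2563]
eef_rot: [3.125, 0.278, 0.003]
wrist_force: [0.1, -0.6, 0.9]
grip_width: 0.0401
finger_force: 0.0
47.18 [ 0.4491 -0.1431  0.2563] [[0.984, 0.177, 0.002], [0.177, -0.984, -0.004], [0.001, 0.004, -1.0]] [ 0.1 -0.6  0.9] 0.0401 0.0 [-0.11  0.59  0.62  1.82 -0.44  0.87 -0.68]
top offcut0 0.56 [207. 197.]
top offcut0 0.48 [179. 196.]
scene offcut0 0.61 [315. 264.]
scene offcut0 0.47 [310. 259.]
```

View pics/p11.png

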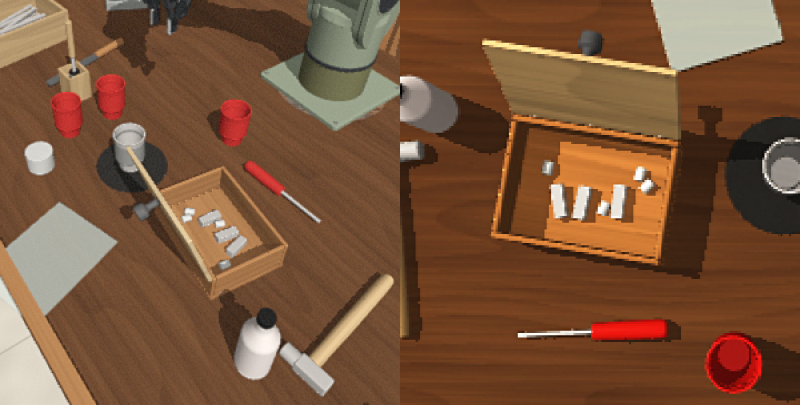

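The box holds three offcuts and four slugs (right half: offcuts at (558,200), (581,202), (619,200); slugs at (548,168), (603,208), (640,174), (648,186)). The lid is open, the cup stands empty on the mat and the brush is in its holder.

```bash
python3 -c "
from plant import bot
print(bot.close_job())"
```

```text
the job is handed in; nothing more can be done
None
```

I finished the job and handed it in at about 47 s of the 210 s allowed; no verdict came back. The lid rests open on its stop, all four slugs and all three offcuts are in the box, the empty cup stands on the mat, and the brush is back in its holder after three strokes, the second of which stopped about 2 mm short of the cup's bottom by my estimate.

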